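# Clamp the side shelf to the stove with its cam latch and stand the tiffin on it

### The arm

A 6-joint arm with a two-finger parallel gripper is mounted at the origin on the work surface. World frame = base frame: x ahead of the robot, y to its left, z up, the work surface at z = 0. Lengths are in m, angles in degrees, forces in N, time in s.
With the tool pointing down it reaches from about 0.4 to 0.825 m from the base axis. Payload 7 kg.
Tool frame: the origin (TCP) lies at the very end of the fingers, on their centre line; the grasp point (between the pads) lies 19 mm behind it (r.grasp_offset is the z of the grasp point in the tool frame, in m); z points along the fingers, y is the direction in which the jaws open and shut (so a half turn about z gives the same grasp; the last joint's range is limited). The gripper opens to 88 mm and grips with 3 to 60 N. Pads are 19 mm wide; open, the fingers measure 130 mm over their backs; the gripper's body (78 mm by 193 mm) begins 47 mm behind the grasp point.
Start: joints at [88.986, 20.546, 0.682, 0, -70.136, -16.507], TCP at [0.203, 0.644, 0.191] pointing down, gripper open.
Joint ranges: [-176.03, 176.03], [-82.01, 121.73], [-58.28, 71.71], [-173.87, 95.51], [-174.79, -0.11], [-173.66, 173.66]. Speed limits (degrees/s): [136.94, 136.94, 172.46, 180, 180, 180].

### API

Orientations are given as [roll, pitch, yaw] about the fixed x, y, z axes, in that order (R = Rz(yaw) Ry(pitch) Rx(roll)).
In Python, from plant import r, capture, calibration, order gives the robot as it stands.
- The arm moves only by the tool servo_tool, never from a script. Its arguments are lists of equal length, an entry for each row: "grip": the closure, from -1 (fully open) to 1 (shut), so that 0 is half open; "translation": the shift along the tool's x, y, z in m, a list of three; "turn": the turn about the tool's z in rad. A call has 1 to 10 rows; each row is the pose to reach, as a shift and turn from the pose commanded when the call began, along the tool's axes at that moment; what a row does not reach only later rows make up. A row lasts 1/12 s, in which the tool goes at most 41.7 mm and 7.16 degrees, less where a joint would pass 70% of its speed; a pose out of reach is approached as far as the arm can. A call with a gripper value outside its range is refused whole. The fingers move at their own pace and stop on an object; "newtons" is the grip in N (left out, the last holds). Time passes only in rows, so rows that repeat a pose let the fingers close. It gives the time, the measured TCP pose, the force and the opening at its end, in the units of the state.
- r.get_state(): the state, without advancing time (a new reading comes with each control period).
- capture(name): name is "side" or "top"; returns (picture, depth): 420x560x3 uint8, blue, green, red; 420x560 float32, m along the optical axis (not along the pixel's ray), 0 where there is no reading.
- calibration(name): a dict with "fx", "fy", "cx", "cy" (pixels), "dist_coeffs" ([k1, k2, p1, p2, k3] as OpenCV has them; the pictures are not rectified), "view" (4x4, takes a point from world to camera coordinates). Camera axes: x right, y up, looking along -z (the intrinsics and any distortion apply to the point x, -y, -z); pixel columns grow to the right and rows downward; lengths in m; the calibration is good to about 2 mm. A picture is of the moment at which its call begins. calibration takes no time and is no camera call.
- order.close_job(): hands the job in, once; it reports no verdict.
The state is a dict: "time_s": time; "joints": joint angles; "qd": joint speeds; "joint_torque": joint torques, N m; "tcp_pos": TCP position; "eef_rot": TCP orientation; "contact_force": force on the tool from outside, world axes, zero at the start; "moment": the same for the moment, N m; "gripper_width": finger opening in m.
Only numpy, scipy, OpenCV 4.12 (cv2) and the standard library are available. Lean on these libraries where they do the work, as an engineer would, in place of code of your own. Each camera call takes 0.05 s, during which the arm holds its last target.

### The job

Fit the loose side shelf to the stove: swing the stove's cam latch fully open, slide the shelf squarely between the guides up to the sprung bumpers, and then turn the lever back a quarter turn, all the way, so that the cam hooks the shelf's pin and draws the shelf tight against the stove. Then set the closed tiffin box down gently, upright, in the middle of the shelf. Leave the jar and the bowl where they are, and do not tip the tiffin box over.

Things in the scene. Friction and masses are not known exactly. Their poses are not given: they have to be found in the camera images.
- stove: Low steel one-burner gas stove, fixed, 300 mm along its x, 400 mm along its y, 70 mm high; origin under its centre, at counter level. Its -y side (the latch face, 200 mm from the origin) takes the shelf. The burner and pan support (up to 100 mm above the counter) are centred 75 mm from the origin on the +y side, 85 mm in radius.
- dock (a point): Middle of the stove's latch face, 50 mm above the counter; axes as the stove's, y points into the stove. Guide fins 52 mm high stand out 46 mm from the face either side, 157 mm apart (mouth flared to about 187 mm), for the 150 mm wide shelf. Two sprung rubber bumpers between them stand 7 mm proud of the face; about 6 N presses both fully in.
- latch (a joint): Cam latch angle, rad. 0 = closed (lever along the stove's -x, parallel to the latch face); opens clockwise seen from above to 1.65 = fully open (lever along the stove's +y, over the stove top). Starts 0 to 0.4. It stays where it is left. Closing needs up to about 10 N at the lever knob.
- latch_pivot (a point): Point on the latch's upright turning axis, 118 mm above the counter, 18 mm inside the latch face, at mid-width of the guides. The cam is a flat hook at 78 to 90 mm height reaching up to 36 mm beyond the latch face; open, it leaves the way free for the shelf's pin; closing, it catches the pin if the shelf is within about 10 mm of the face and draws it in.
- lever_knob (a point): Upright round black finger knob at the end of the latch lever, 16 mm in diameter, standing from the lever's top (95 mm above the counter) to 135 mm; this point lies on its axis, 118 mm above the counter and 85 mm from the pivot axis. It turns with the lever.
- shelf: Loose steel side shelf, 150 mm along its x, 190 mm along its y, top 50 mm above the counter, 0.4 to 0.8 kg; stands on its two end skirts and slides on the counter. Origin under its centre at counter level; +y is the end that goes against the stove, -y the handle end. Fitted, its x and y axes are parallel to the stove's.
- shelf_edge (a point): Middle of the shelf's +y end face, at its top edge (50 mm above the counter). When the shelf is fully home this point meets point dock.
- keeper (a point): Top of the upright steel pin (10 mm in diameter, from the shelf top to 88 mm above the counter) that the cam hooks; 12 mm inside the shelf's +y edge.
- shelf_handle (a point): Middle of the top of the shelf's handle, an upright dark steel plate 90 mm along the shelf's x, 12 mm thick along its y, from the shelf top (50 mm) up to 92 mm above the counter; 83 mm from the shelf's origin on the -y side.
- shelf_mid (a point): Middle of the free area on the shelf top, 50 mm above the counter, where the tiffin box is to stand (about 4 mm from the shelf's centre towards the handle).
- tiffin: Closed round steel tiffin box, 88 mm in diameter over the lid, 64 mm high plus knob, 0.25 to 0.5 kg; the lid does not come off. Origin at the centre of its underside, z up.
- tiffin_knob (a point): Top centre of the black round knob on the tiffin's lid, 22 mm in diameter, 32 mm high (64 to 96 mm above the tiffin's underside).
- jar: Bystander: orange plastic jar, 68 mm in diameter, 110 mm high; origin at the centre of its underside. It and the tiffin box may have swapped places.
- bowl: Bystander: open steel bowl, 90 mm in diameter, 40 mm high; origin at the centre of its underside.
Not all that is in view belongs to the job. What is shaped like the tiffin but purple is not meant. What is shaped like the shelf but orange or purple is not meant.

How it is judged (in metres and radians):
On the way, in this order (a step that is already met when the one before it is completed fails the run):
1. the cam latch is swung open (value of joint latch above 1.4 rad), for 0.1 s.
2. with the latch still open, the shelf is slid up to the bumpers (within 9 mm of the stove) (y of shelf_edge in the frame of dock above -0.009 m and value of joint latch above 1.2 rad), for 0.1 s.
3. the lever is turned back and the shelf is drawn tight (within 2.5 mm) (value of joint latch below 0.15 rad and y of shelf_edge in the frame of dock above -0.0025 m and angle between the x axis of shelf and the x axis of stove, either way round below 0.04 rad), for 0.2 s.
4. the tiffin box stands on the shelf (horizontal distance between tiffin and shelf_mid below 0.03 m and z of tiffin in the frame of shelf between 0.046 and 0.054 m and angle between tiffin's own z axis and vertical below 0.08 rad), for 0.2 s.
At the end, for the whole second after the job is handed in: The latch is closed (under 0.15 rad), the shelf's edge is within 2.5 mm of the stove's latch face and square to it (0.04 rad), and the tiffin box stands upright (0.08 rad) on the shelf with its centre within 30 mm of the middle of the free area; all at rest and released (all of step 3 and all of step 4 and linear speed of each of tiffin, shelf below 0.02 m/s and velocity of joint latch between -0.05 and 0.05 rad/s); the robot touches nothing.
It fails at once if the orange jar is moved by more than 30 mm (distance of jar from where it was at the start of the episode above 0.03 m).
It fails at once if the steel bowl is moved by more than 30 mm (distance of bowl from where it was at the start of the episode above 0.03 m).
It fails at once if the tiffin box is tipped over (angle between tiffin's own z axis and vertical above 0.6 rad).
It fails at once if the tiffin box is dropped (falls freely faster than 0.45 m/s, about 10 mm) (contact force between the fingers and tiffin below 0.05 N and linear speed of tiffin above 0.45 m/s).
It also fails if it takes over 72 s, if anything falls off the work surface, if the arm or the gripper's body presses on something with over 40 N, if the wrist force passes 120 N, or if a joint passes its speed limit or range.

## Working session

There is one attempt and no reset: what is moved stays moved. The work goes in short steps, Python scripts to look and compute and a tool call to move; the robot and the scene stay as the last step left them, time stands still between calls to the robot, and variables do not carry over. Pictures are saved under pics/ and viewed, and the job is handed in when it is done.

Besides the shell and the picture viewer there is one more tool, called after "Request:" by a JSON object that holds its "fn" and its "kwargs", one argument or row to a line. servo_tool: Moves the arm, as the interface text tells. Its arguments: {"type":"object","properties":{"grip":{"type":"array","items":{"type":"number"}},"translation":{"type":"array","items":{"type":"array","items":{"type":"number"}}},"turn":{"type":"array","items":{"type":"number"}},"newtons":{"type":"number"}},"required":["grip","translation","turn"]}

```bash
ls; mkdir -p pics; cat > h.py <<'E'
import numpy as np, cv2, json
from plant import r, capture, calibration, order
def K(c): 
    return np.array([[c['fx'],0,c['cx']],[0,c['fy'],c['cy']],[0,0,1.]]), np.array(c['dist_coeffs'],float)
def ray(name,uv):
    c=calibration(name); k,d=K(c); V=np.array(c['view'])
    p=cv2.undistortPoints(np.array(uv,float).reshape(-1,1,2),k,d).reshape(-1,2)
    dc=np.c_[p[:,0],-p[:,1],-np.ones(len(p))]
    R=V[:3,:3]; o=-R.T@V[:3,3]
    return o,dc@R
def plane(name,uv,z):
    o,d=ray(name,uv); t=(z-o[2])/d[:,2]; return o+d*t[:,None]
def pix(name,P):
    c=calibration(name); k,d=K(c); V=np.array(c['view'])
    q=np.atleast_2d(P)@V[:3,:3].T+V[:3,3]; q=q*[1,-1,-1]
    return cv2.projectPoints(q,np.zeros(3),np.zeros(3),k,d)[0].reshape(-1,2)
def depthpts(name,dep):
    h,w=dep.shape; uu,vv=np.meshgrid(np.arange(w),np.arange(h))
    o,d=ray(name,np.c_[uu.ravel(),vv.ravel()])
    return (o+d*dep.reshape(-1,1)).reshape(h,w,3)
E
python3 - <<'E'
from h import *
for n in ('top','side'):
    im,de=capture(n); cv2.imwrite(f'pics/{n}0.png',im); np.save(f'pics/{n}0.npy',de)
    o,d=ray(n,[[280,210]]); print(n,o,d, (de>0).mean())
print(r.get_state(), r.grasp_offset)
E
```

```text
pics
top [ 0.33409585 -0.08848659  1.13338726] [[ 0.13011613 -0.01806921 -0.99145269]] 0.9961649659863946
side [ 0.23615285 -0.92728937  0.71917759] [[ 0.20307768  0.78820681 -0.58122581]] 0.9959523809523809
{'time_s': 0.1, 'joints': array([ 8.89863108e+01,  2.05854238e+01,  6.40226181e-01, -1.70399551e-02,
       -7.01347897e+01, -1.65097357e+01]), 'qd': array([ 0.08170801, -0.05217433,  0.1575368 ,  0.0919534 ,  0.09732818,
        0.09440754]), 'joint_torque': array([-1.68015456e-03, -5.84165668e+01,  2.93749827e+01,  7.01553360e+00,
        1.01190631e-02, -5.47756179e-05]), 'tcp_pos': array([0.2030955 , 0.6432278 , 0.18974926]), 'eef_rot': array([ 1.79918758e+02, -7.37338381e-03, -1.75292212e+01]), 'contact_force': array([ 0.32053857, -0.17773621,  0.18050363]), 'moment': array([-0.01560464, -0.01984075,  0.00639508]), 'gripper_width': 0.08759396577138365} -0.0188
```

View pics/top0.png

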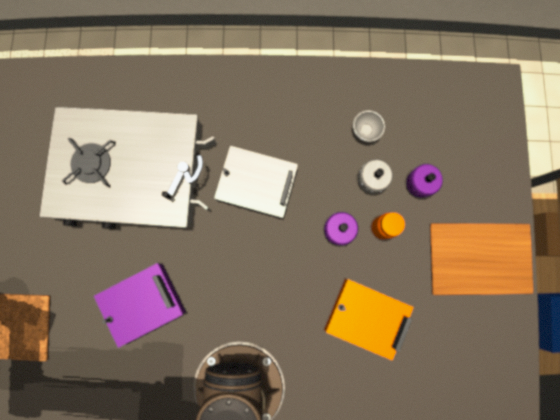

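View pics/side0.png

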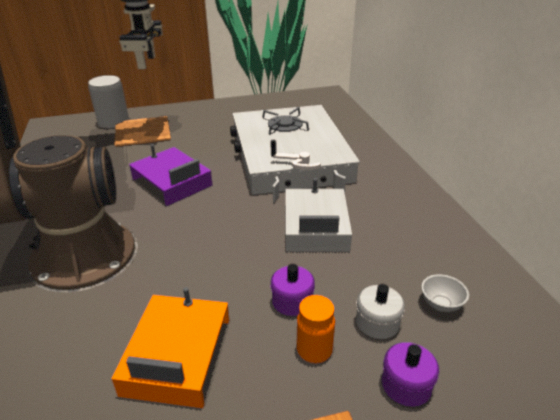

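```bash
python3 - <<'E'
from h import *
im=cv2.imread('pics/top0.png'); 
cv2.imwrite('pics/top0c.png',cv2.resize(im[95:240,150:310],None,fx=5,fy=4.1*5/4.1*0+4.1,interpolation=cv2.INTER_CUBIC)[:600])
im=cv2.imread('pics/side0.png'); 
cv2.imwrite('pics/side0c.png',cv2.resize(im[100:255,225:365],None,fx=3.8*1.4,fy=3.8,interpolation=cv2.INTER_CUBIC))
de=np.load('pics/top0.npy'); P=depthpts('top',de)
for uv in [(100,200),(170,120),(240,195),(260,170),(376,177),(380,173),(390,225),(368,127),(168,195),(183,168),(226,173),(289,185),(342,227)]:
    print(uv,P[uv[1],uv[0]].round(3))
E
```

```text
(100, 200) [0.497 0.37  0.068]
(170, 120) [0.717 0.191 0.069]
(240, 195) [ 0.516 -0.001  0.049]
(260, 170) [ 0.585 -0.053  0.047]
(376, 177) [ 0.564 -0.363  0.073]
(380, 173) [ 0.571 -0.369  0.093]
(390, 225) [ 0.433 -0.387  0.11 ]
(368, 127) [ 0.726 -0.361  0.004]
(168, 195) [0.502 0.173 0.123]
(183, 168) [0.577 0.143 0.1  ]
(226, 173) [0.572 0.036 0.064]
(289, 185) [ 0.545 -0.132  0.048]
(342, 227) [ 0.428 -0.266  0.097]
```

View pics/top0c.png

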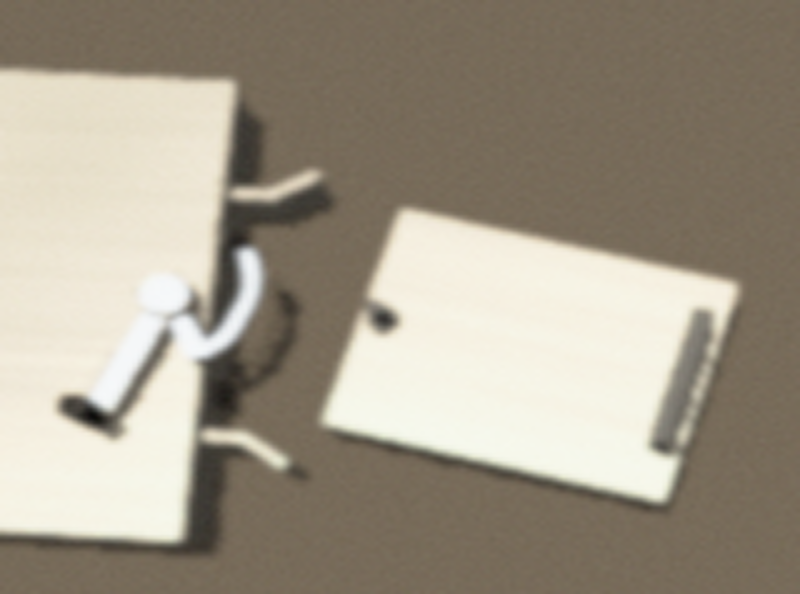

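View pics/side0c.png

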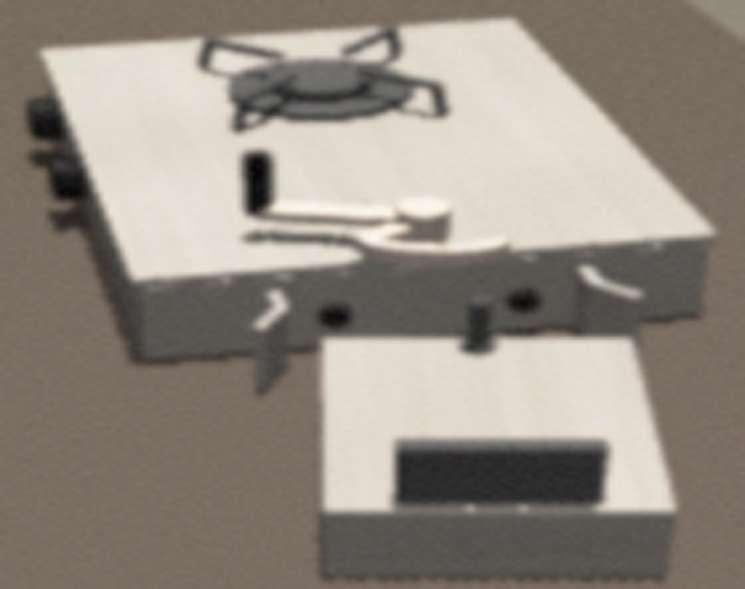

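```bash
cat > meas.py <<'E'
from h import *
def quad(mask):
    cs,_=cv2.findContours(mask.astype(np.uint8),cv2.RETR_EXTERNAL,cv2.CHAIN_APPROX_NONE)
    return max(cs,key=cv2.contourArea).reshape(-1,2)
def rect(name,cnt,z):
    X=plane(name,cnt,z)[:,:2].astype(np.float32)
    (c,s,a)=cv2.minAreaRect(X*1000)
    return np.array(c)/1000,s,a,cv2.boxPoints((c,s,a))/1000
def linefit(P):
    vx,vy,x,y=cv2.fitLine(P.astype(np.float32),cv2.DIST_HUBER,0,0.001,0.001).ravel(); return np.array([vx,vy]),np.array([x,y])
def shelf_meas(im,de,verbose=True):
    P=depthpts('top',de); hsv=cv2.cvtColor(im,cv2.COLOR_BGR2HSV)
    m=(P[...,2]>.038)&(P[...,2]<.058)&(hsv[...,1]<70)&(hsv[...,2]>130)&(P[...,1]<.25)&(P[...,1]>-.25)&(P[...,0]>.35)
    m=cv2.morphologyEx(m.astype(np.uint8),cv2.MORPH_OPEN,np.ones((3,3)))
    return m
E
python3 - <<'E'
from meas import *
im=cv2.imread('pics/top0.png'); de=np.load('pics/top0.npy'); P=depthpts('top',de); hsv=cv2.cvtColor(im,cv2.COLOR_BGR2HSV)
print(hsv[150,150],hsv[180,250],hsv[80,250])
m=(P[...,2]>.058)&(P[...,2]<.08)&(hsv[...,1]<70)&(P[...,1]>.05)&(P[...,0]>.35)
m2=shelf_meas(im,de)
for mm,z in((m,.07),(m2,.05)):
    q=quad(mm); c,s,a,b=rect('top',q,z); print(c,s,a); print(b.round(4)); print(cv2.contourArea(q))
# knobs/pins
for lo,hi,nm in((.105,.145,'lever'),):
    mm=(P[...,2]>lo)&(P[...,2]<hi)&(P[...,1]>.0)&(P[...,1]<.25)&(P[...,0]>.4); print(nm,mm.sum(),P[mm].mean(0), P[mm].min(0),P[mm].max(0))
mm=(P[...,2]>.07)&(P[...,1]<.08)&(P[...,1]>-.0)&(P[...,0]>.5)&(P[...,0]<.65);print('pin',mm.sum(),P[mm].round(3))
v=im[...,:].max(2)
mm=((v<70)&(P[...,2]>.06)&(P[...,1]<-.05)&(P[...,1]>-.2)&(P[...,0]>.45)&(P[...,0]<.7))
q=quad(mm); print('handle',rect('top',q,.092))
for a in [(45,225,90,250)]: pass
E
```

```text
[ 22  28 233] [ 23  19 246] [ 16  64 120]
[0.59216785 0.32451517] (402.7068786621094, 307.4543151855469) 86.54964447021484
[[0.4266 0.1328]
 [0.7335 0.1143]
 [0.7577 0.5163]
 [0.4508 0.5348]]
15619.5
[ 0.55429382 -0.04219424] (190.385986328125, 151.244140625) 74.78034210205078
[[ 0.4563 -0.1142]
 [ 0.6023 -0.1539]
 [ 0.6523  0.0298]
 [ 0.5063  0.0695]]
3487.5
lever 52 [0.50280614 0.17867166 0.12812154] [0.4962688  0.17228623 0.10557713] [0.51163411 0.18886733 0.13857385]
pin 17 [[0.581 0.039 0.087]
 [0.581 0.037 0.084]
 [0.578 0.042 0.087]
 [0.577 0.039 0.089]
 [0.578 0.037 0.086]
 [0.578 0.034 0.086]
 [0.575 0.042 0.087]
 [0.575 0.039 0.088]
 [0.575 0.036 0.087]
 [0.575 0.034 0.088]
 [0.573 0.039 0.088]
 [0.573 0.037 0.085]
 [0.573 0.034 0.085]
 [0.576 0.033 0.073]
 [0.572 0.04  0.077]
 [0.572 0.037 0.078]
 [0.573 0.035 0.075]]Traceback (most recent call last):
  File "<stdin>", line 14, in <module>
  File "meas.py", line 4, in quad
    return max(cs,key=cv2.contourArea).reshape(-1,2)
           ~~~^^^^^^^^^^^^^^^^^^^^^^^^
ValueError: max() iterable argument is empty
```

```bash
cat >> h.py <<'E'
def rel(x,y,z,yaw,pose=None):
    s=r.get_state()
    p=np.array(s['tcp_pos']) if pose is None else np.array(pose[:3]); yw=s['eef_rot'][2] if pose is None else pose[3]
    a=np.radians(yw); d=np.array([x,y,z])-p
    return np.r_[d@[np.cos(a),np.sin(a),0],d@[np.sin(a),-np.cos(a),0],-d[2],-np.radians((yaw-yw+180)%360-180)].round(4)
E
python3 - <<'E'
from meas import *
im=cv2.imread('pics/top0.png'); de=np.load('pics/top0.npy'); P=depthpts('top',de)
for t in (.125,.13):
    mm=(P[...,2]>t)&(P[...,2]<.145)&(P[...,1]>.1)&(P[...,1]<.25)&(P[...,0]>.4); print(mm.sum(),P[mm].mean(0))
print(plane('side',[[273.3,140.8]],.135))
k=np.array([.503,.1787,.135]); print(pix('side',k),pix('top',k))
# handle edge via depth
mm=(P[...,2]>.075)&(P[...,1]<-.05)&(P[...,1]>-.25)&(P[...,0]>.45)&(P[...,0]<.68);print('handle',mm.sum(),P[mm].mean(0))
print(pix('top',[.5326,-.1223,.092]),pix('side',[.5326,-.1223,.092]))
# white tiffin knob: depth
mm=(P[...,2]>.088)&(abs(P[...,1]+.365)<.06)&(abs(P[...,0]-.565)<.05);print('tk',mm.sum(),P[mm].mean(0))
mm=(P[...,2]>.055)&(P[...,2]<.07)&(abs(P[...,1]+.365)<.06)&(abs(P[...,0]-.565)<.06);print('tl',mm.sum(),P[mm].mean(0),P[mm].min(0),P[mm].max(0))
print(rel(.503,.1787,.17,-25))
E
```

```text
38 [0.50359258 0.17983111 0.13305358]
30 [0.50426367 0.18059946 0.13444903]
[[0.50396381 0.17715582 0.135     ]]
[[272.80963028 140.58873683]] [[164.71510095 193.87000934]]
handle 166 [ 0.53099207 -0.12220894  0.09107214]
[[285.8893098  186.31077262]] [[318.68850431 216.10696348]]
tk 51 [ 0.5732935  -0.36647419  0.09564165]
tl 718 [ 0.5720259  -0.36525899  0.06342375] [ 0.53134174 -0.40947886  0.055268  ] [ 0.61774865 -0.32499635  0.0697291 ]
[0.4259 0.3526 0.0197 0.1304]
```

Request:
{"fn": "servo_tool", "kwargs": {
  "grip": [-1, -1, -1, -1, -1, -1, -1, -1, -1, -1],
  "translation": [
    [0.015, 0.012, 0],
    [0.04, 0.033, 0],
    [0.068, 0.056, 0],
    [0.096, 0.08, 0],
    [0.124, 0.103, 0],
    [0.152, 0.126, 0],
    [0.18, 0.15, 0],
    [0.208, 0.173, 0],
    [0.236, 0.196, 0],
    [0.264, 0.219, 0]
  ],
  "turn": [0, 0, 0, 0.03, 0.06, 0.09, 0.12, 0.13, 0.13, 0.13]
}}

```text
time_s: 0.93
tcp_pos: [0.3895, 0.3536, 0.1905]
eef_rot: [180.0, 0.0, -25.0]
contact_force: [0.9, 0.0, -0.1]
gripper_width: 0.0875
```

```bash
python3 - <<'E'
from h import *
print(rel(.504,.179,.17,-25))
E
```

```text
[0.1775 0.1099 0.0205 0.0007]
```

Request:
{"fn": "servo_tool", "kwargs": {
  "grip": [-1, -1, -1, -1, -1, -1, -0.6, -0.6, -0.6, -0.6],
  "translation": [
    [0.025, 0.015, 0],
    [0.05, 0.031, 0],
    [0.075, 0.046, 0],
    [0.1, 0.062, 0],
    [0.125, 0.077, 0],
    [0.15, 0.093, 0.01],
    [0.167, 0.103, 0.02],
    [0.177, 0.11, 0.02],
    [0.1775, 0.11, 0.02],
    [0.1775, 0.11, 0.02]
  ],
  "turn": [0, 0, 0, 0, 0, 0, 0, 0, 0, 0]
}}

```text
time_s: 1.77
tcp_pos: [0.5037, 0.1804, 0.1707]
eef_rot: [180.0, 0.0, -25.0]
contact_force: [-0.1, -0.1, -0.0]
gripper_width: 0.0712
```

```bash
python3 - <<'E'
from h import *
print(rel(.504,.179,.102,-25))
for n in ('top','side'):
    im,de=capture(n); cv2.imwrite(f'pics/{n}1.png',im)
im=cv2.imread('pics/side1.png'); cv2.imwrite('pics/side1c.png',cv2.resize(im[60:230,200:380],None,fx=4,fy=3.4,interpolation=cv2.INTER_CUBIC))
E
```

```text
[ 0.0008  0.0011  0.0687 -0.0008]
```

View pics/side1c.png

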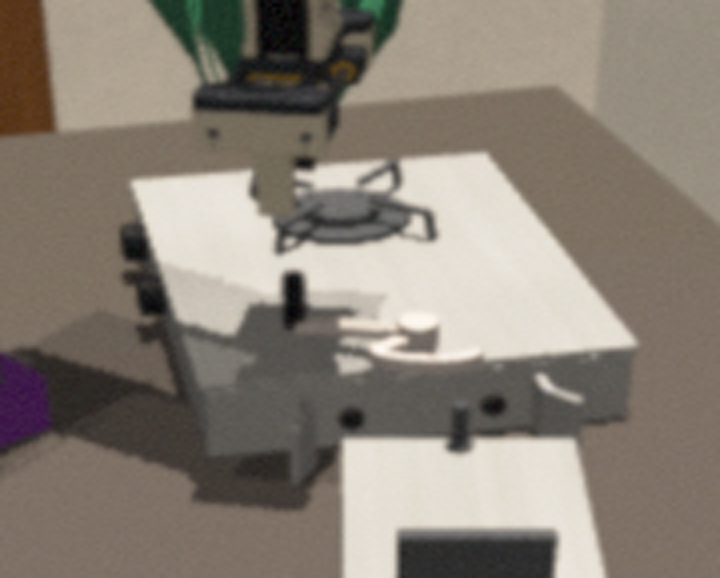

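```bash
python3 - <<'E'
from h import *
print(pix('side',[[.4886,.1478,.171],[.5188,.212,.171]]))
E
```

```text
[[270.06573972 134.04884662]
 [275.28737928 122.3124176 ]]
```

```bash
python3 - <<'E'
from h import *
im=cv2.imread('pics/top1.png'); cv2.imwrite('pics/top1c.png',cv2.resize(im[90:290,90:290],None,fx=3,fy=3,interpolation=cv2.INTER_CUBIC))
print(pix('top',[[.4886,.1478,.171],[.5188,.212,.171],[.504,.179,.135]]))
print(r.get_state()['gripper_width'])
E
```

```text
[[173.43227882 197.37458273]
 [147.34688741 184.73723537]
 [164.61146458 193.47030098]]
0.07039059707772394
```

View pics/top1c.png

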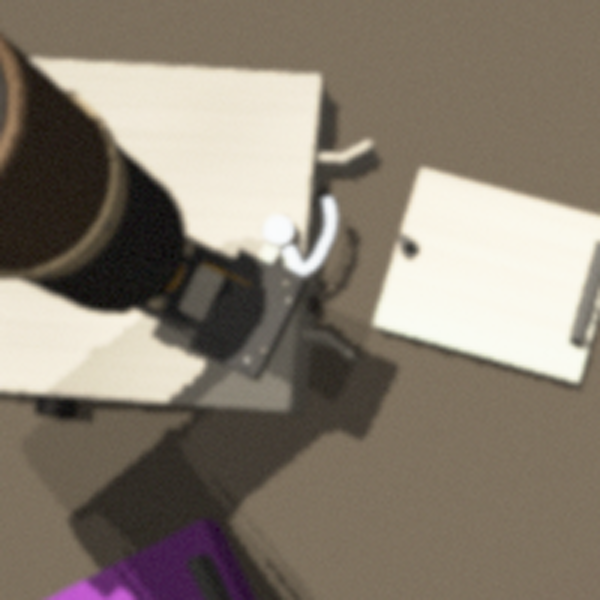

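View pics/side1.png

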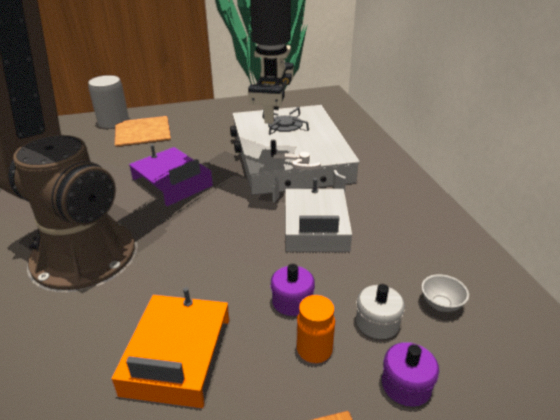

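```bash
python3 - <<'E'
from h import *
im,de=capture('side'); P=depthpts('side',de)
for v in range(100,146,3): print(v,[tuple(P[v,u].round(2)) for u in range(262,284,4)])
print(pix('side',[[.203-.013,.643-.042,.19],[.203+.013,.643+.042,.19]]))
E
```

```text
100 [(np.float64(0.46), np.float64(0.1), np.float64(0.28)), (np.float64(0.47), np.float64(0.1), np.float64(0.28)), (np.float64(0.48), np.float64(0.1), np.float64(0.28)), (np.float64(0.49), np.float64(0.09), np.float64(0.29)), (np.float64(0.5), np.float64(0.09), np.float64(0.29)), (np.float64(0.51), np.float64(0.1), np.float64(0.28))]
103 [(np.float64(0.46), np.float64(0.1), np.float64(0.28)), (np.float64(0.47), np.float64(0.1), np.float64(0.28)), (np.float64(0.48), np.float64(0.09), np.float64(0.28)), (np.float64(0.49), np.float64(0.09), np.float64(0.28)), (np.float64(0.5), np.float64(0.09), np.float64(0.28)), (np.float64(0.67), np.float64(0.73), np.float64(0.0))]
106 [(np.float64(0.59), np.float64(0.72), np.float64(-0.0)), (np.float64(0.47), np.float64(0.13), np.float64(0.26)), (np.float64(0.49), np.float64(0.13), np.float64(0.26)), (np.float64(0.52), np.float64(0.21), np.float64(0.22)), (np.float64(0.53), np.float64(0.21), np.float64(0.22)), (np.float64(0.67), np.float64(0.7), np.float64(-0.0))]
109 [(np.float64(0.59), np.float64(0.7), np.float64(-0.0)), (np.float64(0.48), np.float
[... 3685 characters left out ...]
.3), np.float64(0.07)), (np.float64(0.51), np.float64(0.3), np.float64(0.07)), (np.float64(0.52), np.float64(0.3), np.float64(0.07)), (np.float64(0.51), np.float64(0.17), np.float64(0.13)), (np.float64(0.55), np.float64(0.29), np.float64(0.07)), (np.float64(0.56), np.float64(0.29), np.float64(0.07))]
145 [(np.float64(0.49), np.float64(0.27), np.float64(0.07)), (np.float64(0.51), np.float64(0.28), np.float64(0.07)), (np.float64(0.52), np.float64(0.28), np.float64(0.07)), (np.float64(0.5), np.float64(0.17), np.float64(0.12)), (np.float64(0.54), np.float64(0.27), np.float64(0.07)), (np.float64(0.55), np.float64(0.26), np.float64(0.07))]
[[145.06036119  78.5178367 ]
 [152.2803399   69.14419414]]
```

Request:
{"fn": "servo_tool", "kwargs": {
  "grip": [-0.5, -0.5, -0.5, -0.5, -0.5, -0.5],
  "translation": [
    [0.0008, 0.001, 0.008],
    [0.0008, 0.001, 0.018],
    [0.0008, 0.001, 0.028],
    [0.0008, 0.001, 0.036],
    [0.0008, 0.001, 0.04],
    [0.0008, 0.001, 0.04]
  ],
  "turn": [0, 0, 0, 0, 0, 0]
}}

```text
time_s: 2.42
tcp_pos: [0.503, 0.179, 0.129]
eef_rot: [179.9, 0.1, -25.0]
contact_force: [-0.2, 0.8, -0.0]
gripper_width: 0.0657
```

```bash
python3 - <<'E'
from h import *
im,de=capture('side'); P=depthpts('side',de); cv2.imwrite('pics/side2c.png',cv2.resize(im[90:170,230:330],None,fx=7,fy=7,interpolation=cv2.INTER_CUBIC))
m=(P[...,0]>.42)&(P[...,0]<.56)&(P[...,1]>.1)&(P[...,1]<.26)&(P[...,2]>.14)&(P[...,2]<.4)
ys,xs=np.nonzero(m)
for u in range(260,285,2):
    s=ys[xs==u]
    if len(s): v=s.max(); print(u,v,P[v,u].round(3))
print(r.get_state()['tcp_pos'],r.get_state()['gripper_width'])
E
```

```text
260 120 [0.455 0.106 0.233]
262 121 [0.459 0.104 0.231]
264 124 [0.471 0.136 0.207]
266 137 [0.476 0.139 0.169]
268 137 [0.48  0.137 0.169]
270 137 [0.485 0.133 0.17 ]
272 138 [0.49  0.132 0.167]
274 124 [0.515 0.211 0.167]
276 124 [0.521 0.212 0.166]
278 125 [0.525 0.207 0.165]
280 102 [0.531 0.208 0.229]
282 117 [0.51  0.106 0.234]
284 113 [0.519 0.122 0.236]
[0.50350742 0.17924681 0.1298047 ] 0.06577641090616565
```

View pics/side2c.png

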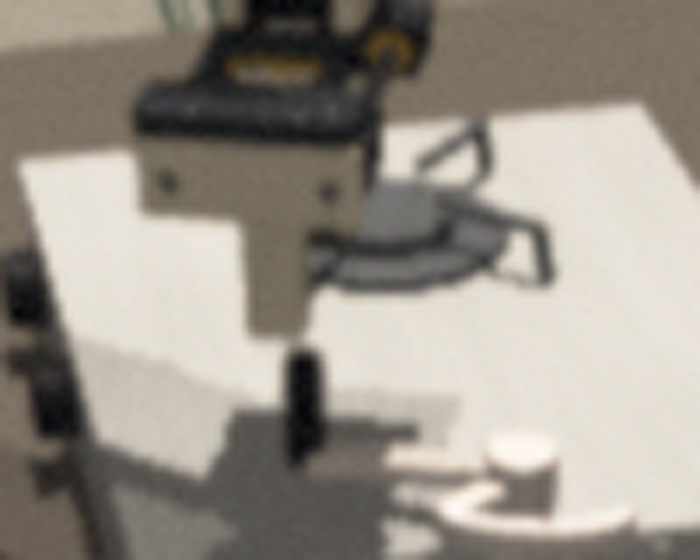

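Request:
{"fn": "servo_tool", "kwargs": {
  "grip": [-0.5, -0.5, -0.5, -0.5, -0.5, -0.5],
  "translation": [
    [0, 0, 0.008],
    [0, 0, 0.018],
    [0, 0, 0.028],
    [0, 0, 0.036],
    [0, 0, 0.04],
    [0, 0, 0.04]
  ],
  "turn": [0, 0, 0, 0, 0, 0]
}}

```text
time_s: 2.97
tcp_pos: [0.5031, 0.1789, 0.0891]
eef_rot: [179.9, 0.1, -25.0]
contact_force: [-0.0, -1.0, -0.1]
gripper_width: 0.0655
```

```bash
python3 - <<'E'
from h import *
im,de=capture('side'); P=depthpts('side',de); cv2.imwrite('pics/side3c.png',cv2.resize(im[90:170,230:330],None,fx=7,fy=7,interpolation=cv2.INTER_CUBIC))
m=(P[...,0]>.42)&(P[...,0]<.56)&(P[...,1]>.1)&(P[...,1]<.26)&(P[...,2]>.11)&(P[...,2]<.4)
ys,xs=np.nonzero(m)
for u in range(260,285,2):
    s=ys[xs==u]
    if len(s): v=s.max(); print(u,v,P[v,u].round(3))
print(r.get_state()['tcp_pos'],r.get_state()['gripper_width'])
E
```

```text
260 135 [0.453 0.105 0.194]
262 135 [0.458 0.103 0.194]
264 135 [0.463 0.102 0.194]
266 151 [0.475 0.141 0.128]
268 151 [0.48  0.14  0.127]
270 151 [0.485 0.136 0.128]
272 151 [0.489 0.131 0.131]
274 149 [0.495 0.136 0.133]
276 138 [0.519 0.205 0.127]
278 138 [0.525 0.208 0.125]
280 118 [0.504 0.103 0.233]
282 132 [0.509 0.104 0.195]
284 128 [0.519 0.121 0.196]
[0.50356159 0.17917291 0.08989606] 0.06541091822188823
```

View pics/side3c.png

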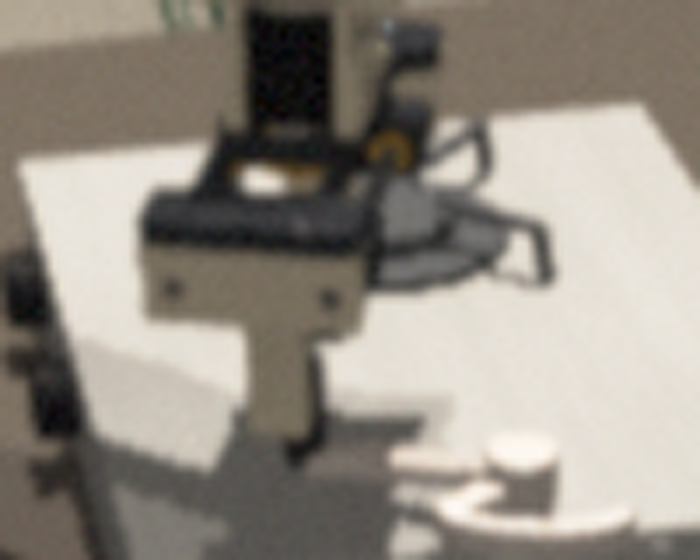

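Request:
{"fn": "servo_tool", "kwargs": {
  "grip": [-0.5, -0.5, -0.5, 0, 0.4, 0.7, 1, 1, 1, 1],
  "translation": [
    [0, 0, 0.01],
    [0, 0, 0.02],
    [0, 0, 0.024],
    [0, 0, 0.024],
    [0, 0, 0.024],
    [0, 0, 0.024],
    [0, 0, 0.024],
    [0, 0, 0.024],
    [0, 0, 0.024],
    [0, 0, 0.024]
  ],
  "turn": [0, 0, 0, 0, 0, 0, 0, 0, 0, 0],
  "newtons": 20
}}

```text
time_s: 3.85
tcp_pos: [0.5039, 0.1795, 0.0668]
eef_rot: [-180.0, -0.0, -25.0]
contact_force: [0.2, -0.9, 0.1]
gripper_width: 0.0248
```

Request:
{"fn": "servo_tool", "kwargs": {
  "grip": [1, 1, 1, 1, 1],
  "translation": [
    [0, 0, 0],
    [0, 0, 0],
    [0, 0, 0],
    [0, 0, 0],
    [0, 0, 0]
  ],
  "turn": [0, 0, 0, 0, 0]
}}

```text
time_s: 4.27
tcp_pos: [0.5039, 0.1797, 0.0667]
eef_rot: [-180.0, -0.0, -25.0]
contact_force: [-1.4, 0.9, 1.7]
gripper_width: 0.0156
```

```bash
python3 - <<'E'
from h import *
im,de=capture('side'); cv2.imwrite('pics/side4c.png',cv2.resize(im[90:170,230:330],None,fx=7,fy=7,interpolation=cv2.INTER_CUBIC))
s=r.get_state();print(s['tcp_pos'],s['gripper_width'],s['contact_force'])
# arc: pivot
piv=np.array([.5812,.1424]); p=s['tcp_pos'][:2]; yaw=-25.
v=p-piv; R=np.linalg.norm(v); a0=np.degrees(np.arctan2(v[1],v[0])); print(R,a0)
for k in range(0,80,7):
    a=np.radians(a0-k); q=piv+R*np.array([np.cos(a),np.sin(a)])
    print(k,rel(q[0],q[1],s['tcp_pos'][2],yaw-k,[*s['tcp_pos'],yaw]))
E
```

```text
[0.50397196 0.17967978 0.0667067 ] 0.01515046999408588 [-2.12176328  1.52635954  1.91570486]
0.08575518200522286 154.23231048268747
0 [ 0.  0. -0. -0.]
7 [ 0.0008 -0.0104 -0.      0.1222]
14 [ 0.0028 -0.0207 -0.      0.2443]
21 [ 0.0061 -0.0307 -0.      0.3665]
28 [ 0.0106 -0.0401 -0.      0.4887]
35 [ 0.0162 -0.049  -0.      0.6109]
42 [ 0.0228 -0.0571 -0.      0.733 ]
49 [ 0.0304 -0.0643 -0.      0.8552]
56 [ 0.0388 -0.0706 -0.      0.9774]
63 [ 0.0478 -0.0758 -0.      1.0996]
70 [ 0.0575 -0.0798 -0.      1.2217]
77 [ 0.0676 -0.0827 -0.      1.3439]
```

View pics/side4c.png

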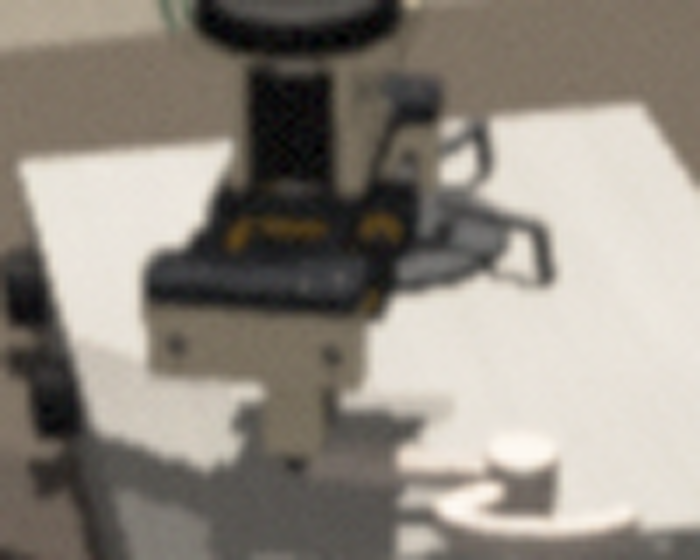

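Request:
{"fn": "servo_tool", "kwargs": {
  "grip": [1, 1, 1, 1, 1, 1, 1, 1, 1, 1],
  "translation": [
    [0.0002, -0.005, 0],
    [0.0008, -0.0104, 0],
    [0.0017, -0.0156, 0],
    [0.0028, -0.0207, 0],
    [0.0044, -0.0257, 0],
    [0.0061, -0.0307, 0],
    [0.0083, -0.0354, 0],
    [0.0106, -0.0401, 0],
    [0.0134, -0.0446, 0],
    [0.0162, -0.049, 0]
  ],
  "turn": [0.06, 0.122, 0.183, 0.244, 0.305, 0.367, 0.428, 0.489, 0.55, 0.611]
}}

```text
time_s: 5.15
tcp_pos: [0.5382, 0.2192, 0.0667]
eef_rot: [-180.0, 0.2, -60.1]
contact_force: [-9.5, 9.8, 4.7]
gripper_width: 0.0155
```

Request:
{"fn": "servo_tool", "kwargs": {
  "grip": [1, 1, 1, 1, 1, 1, 1, 1, 1, 1],
  "translation": [
    [-0.0005, -0.005, 0],
    [-0.0002, -0.0104, 0],
    [0.0007, -0.0156, 0],
    [0.0018, -0.0207, 0],
    [0.0034, -0.0257, 0],
    [0.0051, -0.0307, 0],
    [0.0073, -0.0354, 0],
    [0.0096, -0.0401, 0],
    [0.0124, -0.0446, 0],
    [0.0152, -0.049, 0]
  ],
  "turn": [0.06, 0.122, 0.183, 0.244, 0.305, 0.367, 0.428, 0.489, 0.55, 0.611]
}}

```text
time_s: 5.98
tcp_pos: [0.5897, 0.231, 0.0668]
eef_rot: [-179.9, 0.2, -95.1]
contact_force: [-2.3, 9.2, 1.1]
gripper_width: 0.0156
```

```bash
python3 - <<'E'
from h import *
im,de=capture('side'); cv2.imwrite('pics/side5c.png',cv2.resize(im[90:170,230:330],None,fx=7,fy=7,interpolation=cv2.INTER_CUBIC))
s=r.get_state();print(s['tcp_pos'],s['gripper_width'],s['contact_force'])
v=s['tcp_pos'][:2]-np.array([.5812,.1424]);print(np.linalg.norm(v),176.55-np.degrees(np.arctan2(v[1],v[0])))
E
```

```text
[0.59062195 0.23089716 0.06679228] 0.015647794461042107 [0.68960905 8.64413408 0.64750147]
0.0889973090202698 92.62716625381523
```

View pics/side5c.png

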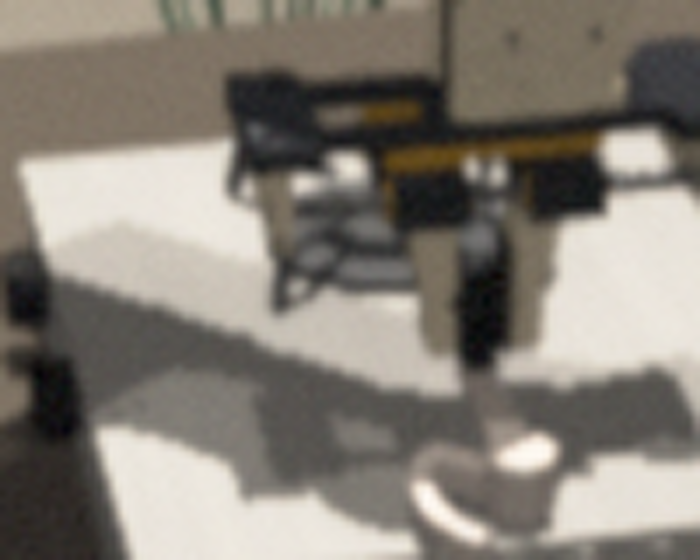

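Request:
{"fn": "servo_tool", "kwargs": {
  "grip": [-0.2, -0.2, -0.2, -0.2, -0.2, -0.2, -0.2, -0.2, -0.2, -0.2],
  "translation": [
    [0, 0, 0],
    [0, 0, 0],
    [0, 0, 0],
    [0, 0, 0],
    [0, 0, -0.01],
    [0, 0, -0.025],
    [0, 0, -0.045],
    [0, 0, -0.065],
    [0, 0, -0.085],
    [0, 0, -0.1]
  ],
  "turn": [0, 0, 0, 0, 0, 0, 0, 0, 0, 0]
}}

```text
time_s: 6.87
tcp_pos: [0.5897, 0.2283, 0.1694]
eef_rot: [-179.9, 0.1, -95.0]
contact_force: [2.1, 0.3, 0.7]
gripper_width: 0.0525
```

```bash
python3 - <<'E'
from h import *
print(rel(.5326,-.1223,.12,-15.2), r.get_state()['contact_force'])
E
```

```text
[ 0.3542  0.0265  0.0494 -1.3923] [2.08931073 0.32949835 0.7291356 ]
```

Request:
{"fn": "servo_tool", "kwargs": {
  "grip": [-0.2, -0.2, -0.2, -0.2, -0.2, -0.2, -0.2, -0.2, -0.2, -0.2],
  "translation": [
    [0.015, 0, 0],
    [0.04, 0.003, 0],
    [0.07, 0.005, 0],
    [0.1, 0.008, 0],
    [0.135, 0.01, 0],
    [0.17, 0.013, 0],
    [0.205, 0.015, 0],
    [0.24, 0.018, 0],
    [0.275, 0.02, 0],
    [0.305, 0.023, 0.01]
  ],
  "turn": [-0.1, -0.22, -0.34, -0.46, -0.58, -0.7, -0.82, -0.94, -1.06, -1.18]
}}

```text
time_s: 7.7
tcp_pos: [0.5405, -0.0756, 0.1593]
eef_rot: [-179.9, -0.2, -27.0]
contact_force: [0.6, 0.4, 0.0]
gripper_width: 0.0525
```

```bash
python3 - <<'E'
from meas import *
im,de=capture('top'); cv2.imwrite('pics/top6.png',im); np.save('pics/top6.npy',de)
P=depthpts('top',de); hsv=cv2.cvtColor(im,cv2.COLOR_BGR2HSV)
print(rel(.5326,-.1223,.09,-15.2))
m=(P[...,2]>.058)&(P[...,2]<.08)&(hsv[...,1]<70)&(P[...,1]>.05)&(P[...,0]>.35)
q=quad(m); print(rect('top',q,.07))
# front face edge of the stove (latch side), pts of contour with y<.2
X=plane('top',q,.07)[:,:2]
for lo,hi in ((.45,.55),(.62,.72)):
    s=X[(X[:,0]>lo)&(X[:,0]<hi)&(X[:,1]<.2)]; print(len(s),linefit(s), )
cv2.imwrite('pics/top6c.png',cv2.resize(im[95:245,130:330],None,fx=4,fy=4,interpolation=cv2.INTER_CUBIC))
E
```

```text
[ 0.015   0.0412  0.0661 -0.1942]
(array([0.59783105, 0.41893353]), (214.3321533203125, 306.968505859375), 86.3790054321289, array([[0.437885  , 0.32167485],
       [0.7442407 , 0.3022879 ],
       [0.7577771 , 0.5161922 ],
       [0.45142138, 0.53557914]], dtype=float32))Traceback (most recent call last):
  File "<stdin>", line 10, in <module>
  File "meas.py", line 10, in linefit
    vx,vy,x,y=cv2.fitLine(P.astype(np.float32),cv2.DIST_HUBER,0,0.001,0.001).ravel(); return np.array([vx,vy]),np.array([x,y])
              ~~~~~~~~~~~^^^^^^^^^^^^^^^^^^^^^^^^^^^^^^^^^^^^^^^^^^^^^^^^^^^
cv2.error: OpenCV(4.12.0) /io/opencv/modules/imgproc/src/linefit.cpp:50: error: (-215:Assertion failed) count > 0 in function 'fitLine2D_wods'
```

```bash
python3 - <<'E'
from meas import *
im=cv2.imread('pics/top6.png')
cv2.imwrite('pics/top6c.png',cv2.resize(im[95:245,130:330],None,fx=4,fy=4,interpolation=cv2.INTER_CUBIC))
im=cv2.imread('pics/top0.png'); de=np.load('pics/top0.npy'); P=depthpts('top',de); hsv=cv2.cvtColor(im,cv2.COLOR_BGR2HSV)
m=(P[...,2]>.058)&(P[...,2]<.08)&(hsv[...,1]<70)&(P[...,1]>.05)&(P[...,0]>.35)
X=plane('top',quad(m),.07)[:,:2]
for lo,hi in ((.44,.54),(.64,.72)):
    s=X[(X[:,0]>lo)&(X[:,0]<hi)&(X[:,1]<.2)]; print(len(s),linefit(s),s[:,1].min(),s[:,1].max() )
E
```

```text
70 (array([0.78496146, 0.61954457], dtype=float32), array([0.49305072, 0.15091667], dtype=float32)) 0.1269074767449427 0.1984275470808192
29 (array([ 0.99826384, -0.05890071], dtype=float32), array([0.69545245, 0.11900495], dtype=float32)) 0.11721925579984513 0.12332990838107247
```

View pics/top6c.png

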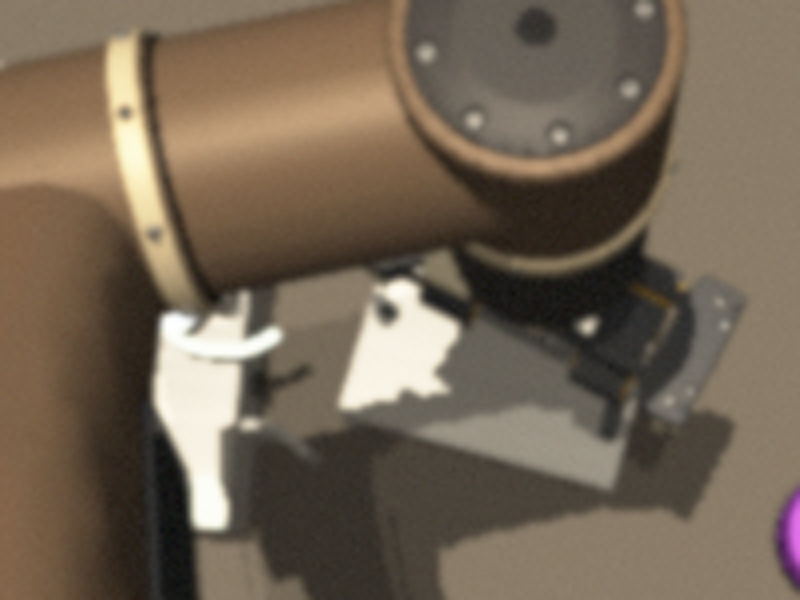

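Request:
{"fn": "servo_tool", "kwargs": {
  "grip": [-0.2, -0.2, -0.2, -0.2, -0.2, -0.2, -0.2, -0.2],
  "translation": [
    [0.008, 0.02, 0.01],
    [0.015, 0.035, 0.025],
    [0.015, 0.041, 0.045],
    [0.015, 0.041, 0.06],
    [0.015, 0.041, 0.066],
    [0.015, 0.041, 0.066],
    [0.015, 0.041, 0.066],
    [0.015, 0.041, 0.066]
  ],
  "turn": [-0.1, -0.194, -0.194, -0.194, -0.194, -0.194, -0.194, -0.194]
}}

```text
time_s: 8.42
tcp_pos: [0.5352, -0.1165, 0.0918]
eef_rot: [-180.0, -0.1, -16.2]
contact_force: [-0.2, 0.0, -1.0]
gripper_width: 0.0527
```

```bash
python3 - <<'E'
from h import *
im,de=capture('side'); cv2.imwrite('pics/side7c.png',cv2.resize(im[130:260,240:400],None,fx=4.6,fy=4.6,interpolation=cv2.INTER_CUBIC))
print(rel(.532,-.1222,.023,-15.2))
E
```

```text
[-0.0015  0.0064  0.0688 -0.0179]
```

View pics/side7c.png

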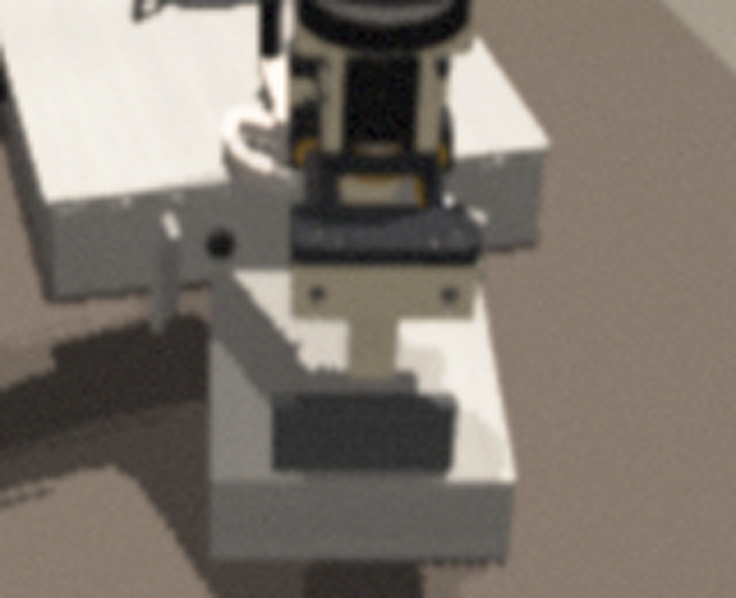

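Request:
{"fn": "servo_tool", "kwargs": {
  "grip": [-0.2, -0.2, -0.2, -0.2, -0.2, -0.2, -0.2, -0.2, -0.2],
  "translation": [
    [-0.0015, 0.0064, 0],
    [-0.0015, 0.0064, 0.008],
    [-0.0015, 0.0064, 0.02],
    [-0.0015, 0.0064, 0.032],
    [-0.0015, 0.0064, 0.044],
    [-0.0015, 0.0064, 0.056],
    [-0.0015, 0.0064, 0.064],
    [-0.0015, 0.0064, 0.067],
    [-0.0015, 0.0064, 0.067]
  ],
  "turn": [-0.018, -0.018, -0.018, -0.018, -0.018, -0.018, -0.018, -0.018, -0.018]
}}

```text
time_s: 9.22
tcp_pos: [0.5307, -0.1224, 0.0229]
eef_rot: [180.0, 0.1, -15.2]
contact_force: [0.3, 0.3, 0.2]
gripper_width: 0.0526
```

```bash
python3 - <<'E'
from h import *
im,de=capture('side'); cv2.imwrite('pics/side8c.png',cv2.resize(im[130:260,240:400],None,fx=4.6,fy=4.6,interpolation=cv2.INTER_CUBIC))
print(rel(.532,-.1222,.023,-15.2))
E
```

```text
[ 0.0007 -0.0004  0.0006 -0.0004]
```

View pics/side8c.png

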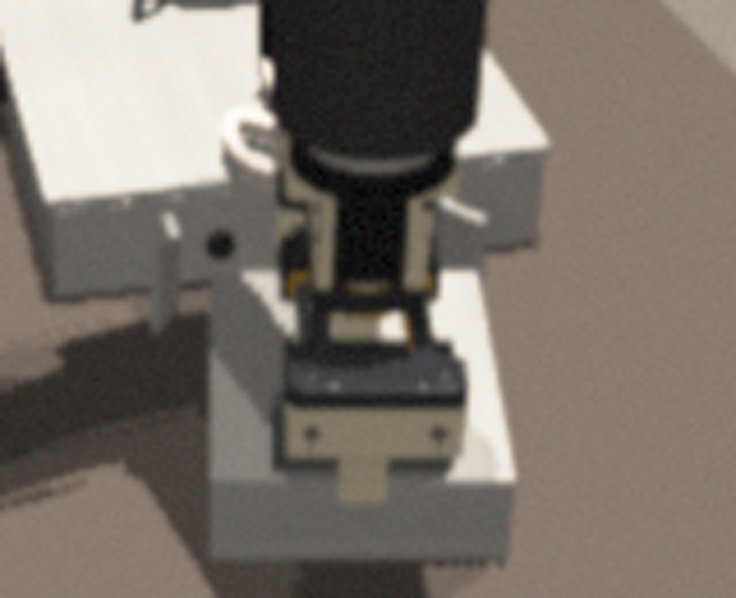

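Request:
{"fn": "servo_tool", "kwargs": {
  "grip": [0.3, 1, 1, 1, 1, 1, 1, 1, 1, 1],
  "translation": [
    [0, 0, 0],
    [0, 0, 0],
    [0, 0, 0],
    [0, 0, 0],
    [0, 0, 0],
    [0, 0, 0],
    [0, 0, 0],
    [0, 0, 0],
    [0, 0, 0],
    [0, 0, 0]
  ],
  "turn": [0, 0, 0, 0, 0, 0, 0, 0, 0, 0],
  "newtons": 40
}}

```text
time_s: 10.1
tcp_pos: [0.5313, -0.1223, 0.0237]
eef_rot: [-180.0, -0.0, -15.2]
contact_force: [0.0, 2.5, 1.4]
gripper_width: 0.0116
```

```bash
python3 - <<'E'
from h import *
s=r.get_state(); print(s['tcp_pos'],s['eef_rot'],s['contact_force'],s['moment'],s['gripper_width'])
yw=-15.2
d=np.array([.580,.1263]); a=np.radians(-3.5); ya=np.array([-np.sin(a),np.cos(a)])
print(d)
for gap in (.06,.05,.03,.02,.006,.004):
    h=d-ya*(.178+gap); print(gap,h,rel(h[0],h[1],s['tcp_pos'][2],-3.5,[*s['tcp_pos'],s['eef_rot'][2]]))
E
```

```text
[ 0.53127301 -0.12232069  0.02369691] [-1.79986076e+02 -1.96742780e-02 -1.52221899e+01] [0.00708229 2.54478399 1.380052  ] [ 0.85689119 -0.01093266  0.02969753] 0.011609337643046889
[0.58   0.1263]
0.06 [ 0.56547045 -0.11125608] [ 0.0301 -0.0197 -0.     -0.2046]
0.05 [ 0.56608093 -0.10127473] [ 0.0281 -0.0294 -0.     -0.2046]
0.03 [ 0.5673019  -0.08131204] [ 0.024  -0.049  -0.     -0.2046]
0.02 [ 0.56791239 -0.07133069] [ 0.022  -0.0588 -0.     -0.2046]
0.006 [ 0.56876707 -0.0573568 ] [ 0.0191 -0.0725 -0.     -0.2046]
0.004 [ 0.56888917 -0.05536053] [ 0.0187 -0.0745 -0.     -0.2046]
```

Request:
{"fn": "servo_tool", "kwargs": {
  "grip": [1, 1, 1, 1, 1, 1, 1, 1, 1, 1],
  "translation": [
    [0.003, -0.002, 0],
    [0.006, -0.004, 0],
    [0.01, -0.007, 0],
    [0.014, -0.01, 0],
    [0.018, -0.013, 0],
    [0.022, -0.016, 0],
    [0.026, -0.019, 0],
    [0.029, -0.021, 0],
    [0.029, -0.022, 0],
    [0.029, -0.022, 0]
  ],
  "turn": [-0.02, -0.045, -0.07, -0.095, -0.12, -0.145, -0.17, -0.19, -0.205, -0.205]
}}

```text
time_s: 10.93
tcp_pos: [0.5653, -0.1095, 0.0237]
eef_rot: [180.0, -0.0, -3.4]
contact_force: [1.3, -4.5, 1.7]
gripper_width: 0.0115
```

```bash
python3 - <<'E'
from h import *
for n in ('side','top'):
    im,de=capture(n); cv2.imwrite(f'pics/{n}9.png',im); np.save(f'pics/{n}9.npy',de)
im=cv2.imread('pics/side9.png');cv2.imwrite('pics/side9c.png',cv2.resize(im[130:260,240:400],None,fx=4.6,fy=4.6,interpolation=cv2.INTER_CUBIC))
im=cv2.imread('pics/top9.png');cv2.imwrite('pics/top9c.png',cv2.resize(im[95:245,130:330],None,fx=4,fy=4,interpolation=cv2.INTER_CUBIC))
E
```

```text
(no output)
```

View pics/side9c.png

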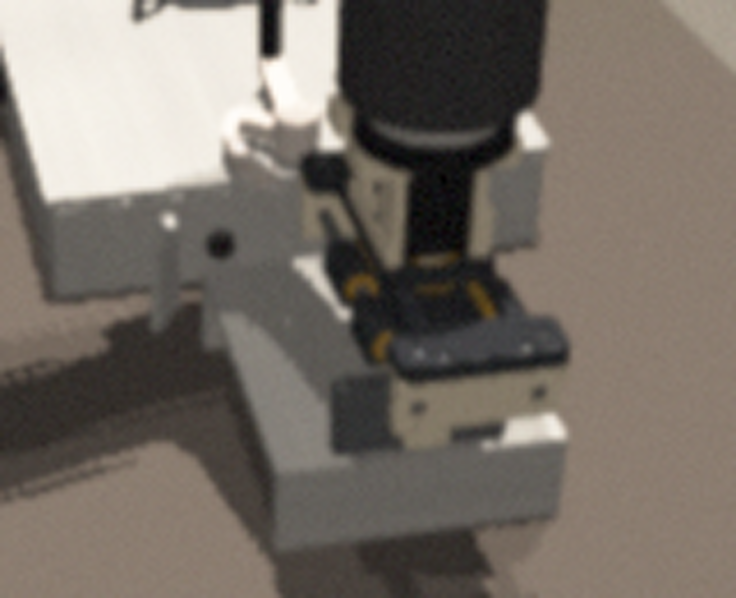

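View pics/top9c.png

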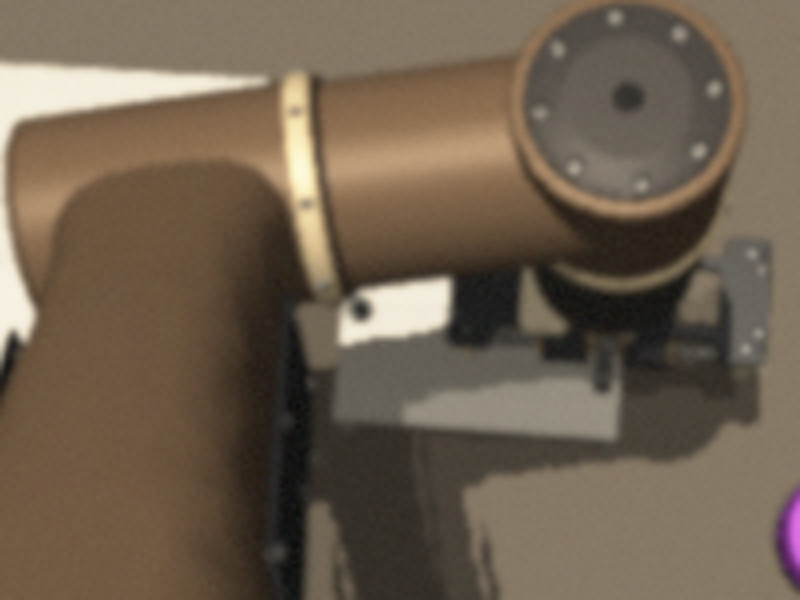

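```bash
python3 - <<'E'
from meas import *
im=cv2.imread('pics/top9.png'); de=np.load('pics/top9.npy'); P=depthpts('top',de)
# near side edge & stove-side edge via points on px
for uv,z in (((213.75,200),.05),((283.75,205),.05),((220.5,172),.088)): print(uv,plane('top',[uv],z).round(4))
mm=(P[...,2]>.07)&(P[...,2]<.095)&(P[...,1]<.08)&(P[...,1]>-.0)&(P[...,0]>.5)&(P[...,0]<.65);print('pin',mm.sum(),P[mm].mean(0).round(3))
m=((P[...,2]>.04)&(P[...,2]<.058)&(P[...,1]<.1)&(P[...,1]>-.17)&(P[...,0]>.42)&(P[...,0]<.7)).astype(np.uint8)
q=quad(m); X=plane('top',q,.05)
v=cv2.resize(im[150:220,200:300],None,fx=7,fy=7); cv2.polylines(v,[((q-[200,150])*7+3).astype(int).reshape(-1,1,2)],True,(0,0,255)); cv2.imwrite('pics/top9q.png',v)
S=plane('top',q,.05)[:,:2]; sel=S[(q[:,1]>195)&(q[:,0]>218)&(q[:,0]<280)]; d,p=linefit(sel); print('side edge',np.degrees(np.arctan2(d[1],d[0])),p)
sel=S[(q[:,0]<219)&(q[:,1]>168)&(q[:,1]<197)]; d,p=linefit(sel); print('front edge',np.degrees(np.arctan2(d[1],d[0])),p,len(sel))
print(r.get_state()['tcp_pos'],r.get_state()['contact_force'],r.get_state()['moment'])
E
```

```text
(213.75, 200) [[0.5017 0.069  0.05  ]]
(283.75, 205) [[ 0.4898 -0.1182  0.05  ]]
(220.5, 172) [[0.5697 0.0479 0.088 ]]
pin 14 [0.575 0.054 0.083]
side edge 86.23695 [ 0.4971659  -0.02528929]
front edge -3.6404526 [0.53597194 0.0689462 ] 29
[ 0.565231   -0.10933784  0.02370274] [ 1.3632575  -4.04544684  0.01159853] [-1.55160381 -0.51476567 -0.22226517]
```

View pics/top9q.png

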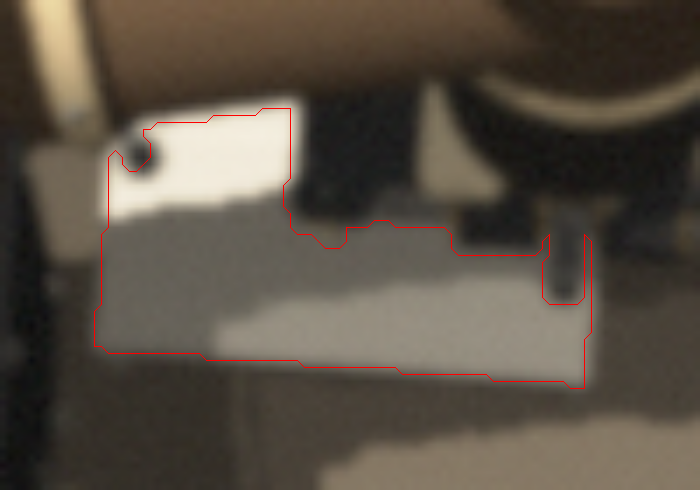

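Request:
{"fn": "servo_tool", "kwargs": {
  "grip": [1, 1, 1, 1, 1, 1, 1, 1, 1, 1],
  "translation": [
    [-0.0005, -0.004, 0],
    [-0.001, -0.009, 0],
    [-0.0015, -0.014, 0],
    [-0.0015, -0.019, 0],
    [-0.0015, -0.024, 0],
    [-0.0015, -0.029, 0],
    [-0.0015, -0.034, 0],
    [-0.0015, -0.039, 0],
    [-0.0015, -0.044, 0],
    [-0.0015, -0.046, 0]
  ],
  "turn": [0, 0, 0, 0, 0, 0, 0, 0, 0, 0]
}}

```text
time_s: 11.87
tcp_pos: [0.5658, -0.0629, 0.0237]
eef_rot: [180.0, 0.0, -3.5]
contact_force: [0.7, -5.5, 2.2]
gripper_width: 0.0116
```

Steady friction, about 5.5 N. Now creep in.

Request:
{"fn": "servo_tool", "kwargs": {
  "grip": [1, 1, 1, 1, 1],
  "translation": [
    [0, -0.002, 0],
    [0, -0.004, 0],
    [0, -0.006, 0],
    [0, -0.008, 0],
    [0, -0.008, 0]
  ],
  "turn": [0, 0, 0, 0, 0]
}}

```text
time_s: 12.28
tcp_pos: [0.5663, -0.0551, 0.0237]
eef_rot: [180.0, 0.0, -3.5]
contact_force: [-1.3, -4.1, 4.6]
gripper_width: 0.0113
```

```bash
python3 - <<'E'
from meas import *
s=r.get_state(); print(s['tcp_pos'],s['contact_force'],s['moment'])
for n in ('side','top'):
    im,de=capture(n); cv2.imwrite(f'pics/{n}10.png',im); np.save(f'pics/{n}10.npy',de)
im=cv2.imread('pics/side10.png');cv2.imwrite('pics/side10c.png',cv2.resize(im[130:260,240:400],None,fx=4.6,fy=4.6,interpolation=cv2.INTER_CUBIC))
im=cv2.imread('pics/top10.png');cv2.imwrite('pics/top10c.png',cv2.resize(im[95:245,130:330],None,fx=4,fy=4,interpolation=cv2.INTER_CUBIC))
E
```

```text
[ 0.56632145 -0.05511786  0.02370384] [-1.31089019 -4.08283335  4.56228307] [-1.47358753  0.29844344  0.00655175]
```

View pics/side10c.png

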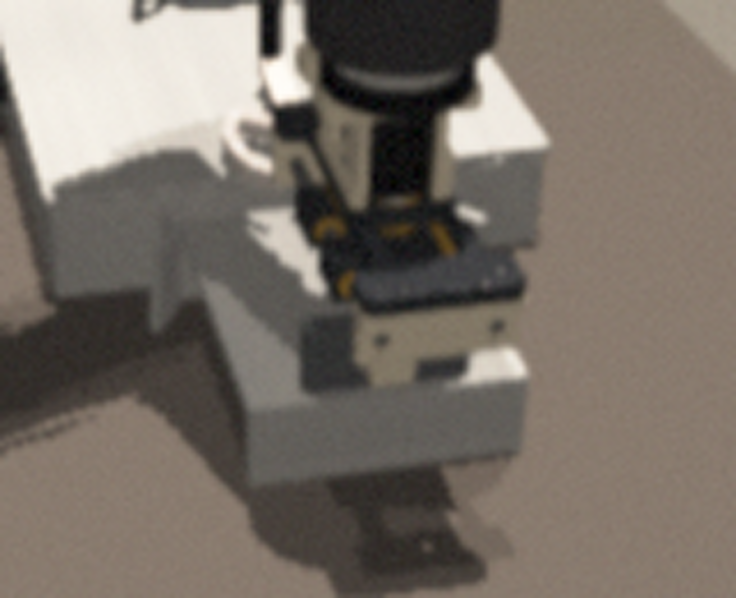

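View pics/top10c.png

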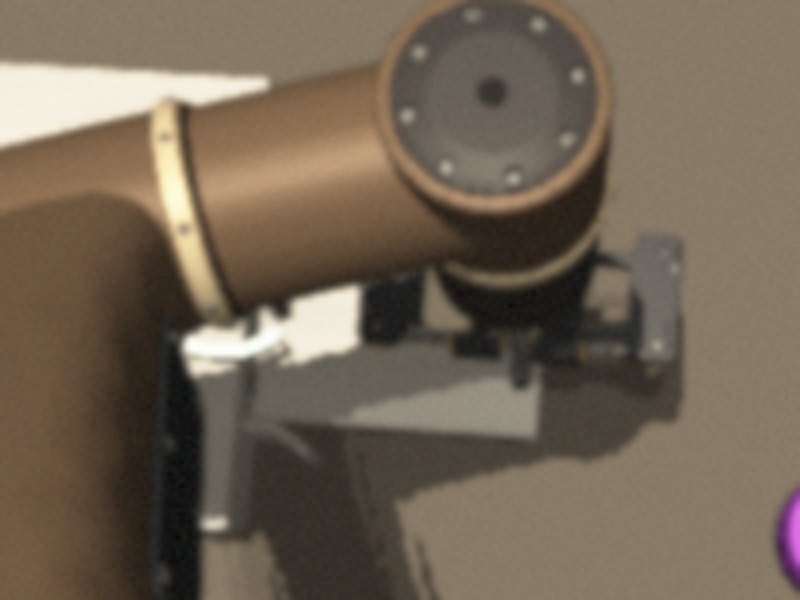

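```bash
cat > sm.py <<'E'
from meas import *
def corner_info(n,uoff=0):
    im=cv2.imread(f'pics/top{n}.png'); de=np.load(f'pics/top{n}.npy'); P=depthpts('top',de)
    m=((P[...,2]>.04)&(P[...,2]<.058)&(P[...,1]<.13)&(P[...,1]>-.17)&(P[...,0]>.42)&(P[...,0]<.7)).astype(np.uint8)
    q=quad(m); S=plane('top',q,.05)[:,:2]
    v=cv2.resize(im[140:240,170:290],None,fx=6,fy=6,interpolation=cv2.INTER_CUBIC); cv2.polylines(v,[((q-[170,140])*6+3).astype(int).reshape(-1,1,2)],True,(0,0,255)); cv2.imwrite(f'pics/top{n}q.png',v)
    return q,S
E
python3 - <<'E'
from sm import *
q,S=corner_info(10); print(S.min(0),S.max(0))
E
```

```text
[ 0.4773122  -0.06517583] [0.59475938 0.12996942]
```

View pics/top10q.png

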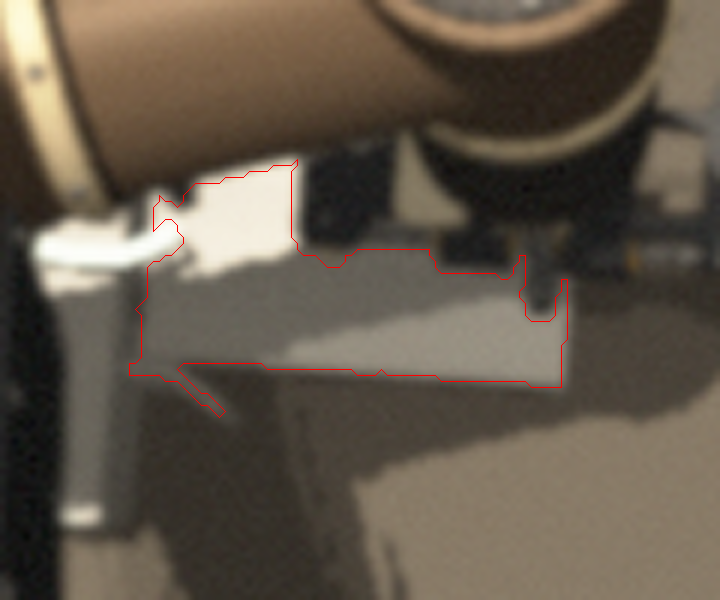

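```bash
python3 - <<'E'
from sm import *
q,S=corner_info(10)
sel=S[(q[:,0]<197)&(q[:,1]>186)&(q[:,1]<198)]; print('front',sel.round(4).tolist())
sel=S[(q[:,0]>258)&(q[:,1]>190)]; print('back',sel.round(4).tolist())
sel=S[(q[:,1]>199)&(q[:,0]>215)]; d,p=linefit(sel); print('side',np.degrees(np.arctan2(d[1],d[0])),p)
im=cv2.imread('pics/top10.png'); de=np.load('pics/top10.npy'); P=depthpts('top',de)
print(P[196,176:200].round(3).tolist())
print(im[196,176:204].max(1).tolist())
E
```

```text
front [[0.5366, 0.1231], [0.5339, 0.123], [0.5312, 0.1229], [0.5284, 0.1255], [0.5257, 0.1281], [0.523, 0.1253], [0.5203, 0.1252], [0.5176, 0.1251], [0.5148, 0.125], [0.5121, 0.1249], [0.5094, 0.1249]]
back [[0.4919, -0.0521], [0.492, -0.0547], [0.492, -0.0574], [0.492, -0.0601], [0.492, -0.0627], [0.4947, -0.0627], [0.4974, -0.0627], [0.5001, -0.0627], [0.5028, -0.0626], [0.5055, -0.0626], [0.5083, -0.0626], [0.511, -0.0625], [0.5137, -0.0652], [0.5164, -0.0651], [0.5191, -0.0651], [0.5218, -0.0651], [0.5245, -0.0651], [0.5273, -0.065], [0.5272, -0.0597], [0.5245, -0.0597], [0.5218, -0.0571], [0.5217, -0.0544], [0.5217, -0.0517]]
side 86.44943 [0.49706182 0.01342487]
[[0.431, 0.052, 0.545], [0.432, 0.053, 0.535], [0.433, 0.053, 0.528], [0.435, 0.053, 0.521], [0.436, 0.054, 0.514], [0.509, 0.153, 0.069], [0.509, 0.151, 0.068], [0.509, 0.148, 0.066], [0.509, 0.146, 0.066], [0.508, 0.142, 0.072], [0.509, 0.14, 0.07], [0.508, 0.136, 0.072], [0.509, 0.135, 0.069], [0.509, 0.132, 0.069], [0.512, 0.133, 0.051], [0.514, 0.133, 0.037], [0.517, 0.134, 0.018], [0.512, 0.125, 0.048], [0.512, 0.122, 0.049], [0.513, 0.12, 0.048], [0.512, 0.116, 0.052], [0.512, 0.114, 0.05], [0.512, 0.112, 0.048], [0.513, 0.109, 0.048]]
[24, 25, 25, 45, 67, 89, 103, 103, 106, 105, 105, 103, 97, 88, 75, 72, 77, 91, 99, 104, 103, 104, 100, 104, 102, 103, 105, 105]
```

Request:
{"fn": "servo_tool", "kwargs": {
  "grip": [1, 1, 1, 1, 1],
  "translation": [
    [0, -0.001, 0],
    [0, -0.002, 0],
    [0, -0.002, 0],
    [0, -0.002, 0],
    [0, -0.002, 0]
  ],
  "turn": [0, 0, 0, 0, 0]
}}

```text
time_s: 12.8
tcp_pos: [0.5664, -0.0535, 0.0237]
eef_rot: [180.0, 0.0, -3.5]
contact_force: [-0.6, -7.6, 3.5]
gripper_width: 0.0122
```

Request:
{"fn": "servo_tool", "kwargs": {
  "grip": [1, 1, 1, 1],
  "translation": [
    [0, -0.001, 0],
    [0, -0.002, 0],
    [0, -0.002, 0],
    [0, -0.002, 0]
  ],
  "turn": [0, 0, 0, 0]
}}

```text
time_s: 13.13
tcp_pos: [0.5665, -0.0518, 0.0237]
eef_rot: [179.9, 0.0, -3.5]
contact_force: [-0.4, -8.3, 4.3]
gripper_width: 0.0119
```

Request:
{"fn": "servo_tool", "kwargs": {
  "grip": [-0.2, -0.2, -0.2, -0.2, -0.2, -0.2, -0.2, -0.2, -0.2, -0.2],
  "translation": [
    [0, 0, 0],
    [0, 0, 0],
    [0, 0, 0],
    [0, 0, -0.005],
    [0, 0, -0.02],
    [0, 0, -0.045],
    [0, 0, -0.075],
    [0, 0, -0.105],
    [0, 0, -0.13],
    [0, 0, -0.14]
  ],
  "turn": [0, 0, 0, 0, 0, 0, 0, 0, 0, 0]
}}

```text
time_s: 13.97
tcp_pos: [0.5688, -0.0505, 0.1681]
eef_rot: [-179.9, -0.3, -3.4]
contact_force: [0.1, 0.6, 1.2]
gripper_width: 0.0523
```

```bash
python3 - <<'E'
from sm import *
print(rel(.5897,.2285,.165,-95), r.get_state()['tcp_pos'],r.get_state()['gripper_width'])
E
```

```text
[ 0.0041 -0.2797  0.0031  1.5981] [ 0.5688007  -0.05048834  0.16806172] 0.05230649571842074
```

Request:
{"fn": "servo_tool", "kwargs": {
  "grip": [-0.2, -0.2, -0.2, -0.2, -0.2, -0.2, -0.2, -0.2, -0.2, -0.2],
  "translation": [
    [0, -0.01, 0],
    [0, -0.03, 0],
    [0.001, -0.055, 0],
    [0.001, -0.08, 0],
    [0.002, -0.105, 0],
    [0.002, -0.13, 0],
    [0.003, -0.155, 0],
    [0.003, -0.18, 0],
    [0.004, -0.205, 0],
    [0.004, -0.23, 0]
  ],
  "turn": [0.1, 0.22, 0.34, 0.46, 0.58, 0.7, 0.82, 0.94, 1.06, 1.18]
}}

```text
time_s: 14.8
tcp_pos: [0.5845, 0.18, 0.1633]
eef_rot: [180.0, 0.0, -71.4]
contact_force: [1.4, 0.8, -0.0]
gripper_width: 0.0525
```

Request:
{"fn": "servo_tool", "kwargs": {
  "grip": [-0.2, -0.2, -0.2, -0.2, -0.2, -0.2, -0.2],
  "translation": [
    [0.015, -0.005, 0],
    [0.03, -0.013, 0],
    [0.042, -0.017, 0],
    [0.046, -0.019, 0],
    [0.046, -0.019, 0],
    [0.046, -0.019, 0],
    [0.046, -0.019, 0]
  ],
  "turn": [0.1, 0.22, 0.34, 0.418, 0.418, 0.418, 0.418]
}}

```text
time_s: 15.38
tcp_pos: [0.6173, 0.1413, 0.1634]
eef_rot: [180.0, -0.0, -94.9]
contact_force: [-0.4, 0.3, -0.7]
gripper_width: 0.0524
```

```bash
python3 - <<'E'
from sm import *
print(rel(.5897,.2285,.0655,-95), r.get_state()['tcp_pos'],r.get_state()['gripper_width'])
for n in ('side','top'):
    im,de=capture(n); cv2.imwrite(f'pics/{n}11.png',im); np.save(f'pics/{n}11.npy',de)
im=cv2.imread('pics/side11.png');cv2.imwrite('pics/side11c.png',cv2.resize(im[80:240,230:370],None,fx=5.2,fy=3.7,interpolation=cv2.INTER_CUBIC))
im=cv2.imread('pics/top11.png');cv2.imwrite('pics/top11c.png',cv2.resize(im[95:245,130:330],None,fx=4,fy=4,interpolation=cv2.INTER_CUBIC))
E
```

```text
[-0.0845  0.0349  0.0979  0.0022] [0.61731048 0.14132666 0.16336431] 0.05235657256549889
```

View pics/side11c.png

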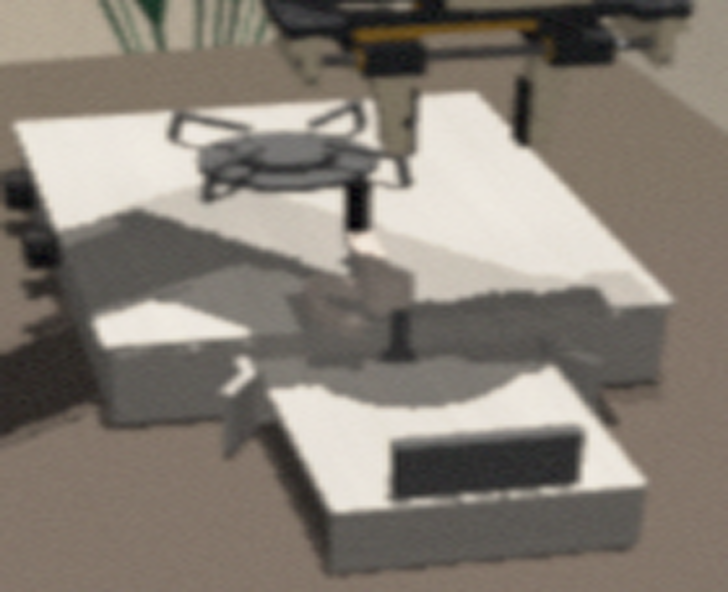

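View pics/top11c.png

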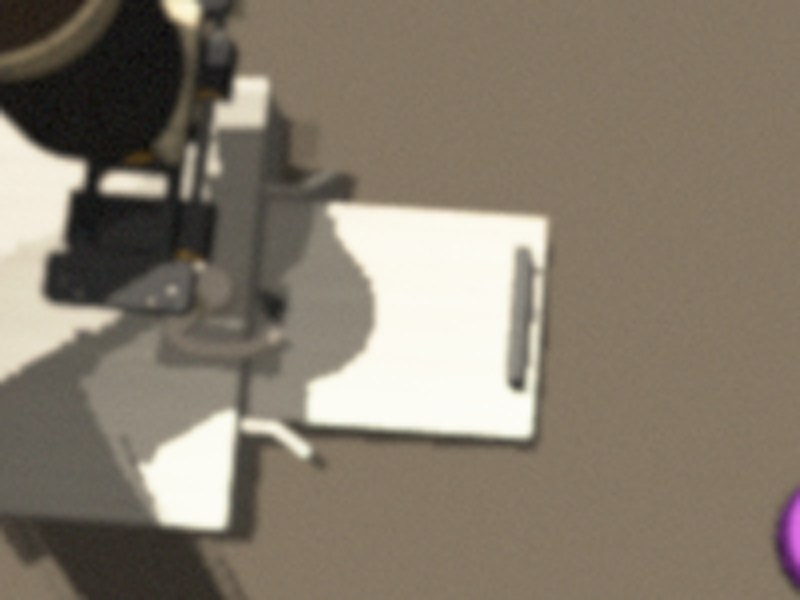

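```bash
python3 - <<'E'
from sm import *
print('knob',plane('side',[[298.4,130]],.135))
im=cv2.imread('pics/side11.png'); de=np.load('pics/side11.npy'); P=depthpts('side',de)
m=(P[...,2]>.105)&(P[...,2]<.14)&(abs(P[...,0]-.59)<.04)&(P[...,1]>.19)&(P[...,1]<.27)&(im.max(2)<80); print(m.sum(),P[m].mean(0))
q,S=corner_info(11)
im=cv2.imread('pics/top11.png'); de=np.load('pics/top11.npy'); P=depthpts('top',de)
m=((P[...,2]>.04)&(P[...,2]<.058)&(im.max(2)>60)&(P[...,1]<.10)&(P[...,1]>-.17)&(P[...,0]>.42)&(P[...,0]<.7)).astype(np.uint8)
q=quad(m); S=plane('top',q,.05)[:,:2]
sel=S[(S[:,1]<-.05)]; d,p=linefit(sel); print('back',np.degrees(np.arctan2(d[1],d[0])),p, 'n',len(sel))
a=np.radians(-3.5); ya=np.array([-np.sin(a),np.cos(a)])
print('front via back', p+.19*ya)
k=cv2.cvtColor(im,cv2.COLOR_BGR2HSV)
for c in range(205,225,4):print(c,P[c-10,186:202].round(3)[:,1:].tolist()) if c<215 else 0
E
```

```text
knob [[0.58680428 0.22096059 0.135     ]]
44 [0.58820955 0.22652836 0.12317672]
back -3.5870683 [ 0.5609473  -0.06277345] n 65
front via back [0.57254652 0.12687216]
205 [[0.141, 0.066], [0.138, 0.066], [0.135, 0.067], [0.131, 0.071], [0.132, 0.057], [0.133, 0.039], [0.128, 0.048], [0.125, 0.049], [0.122, 0.052], [0.119, 0.052], [0.117, 0.051], [0.115, 0.046], [0.111, 0.051], [0.109, 0.051], [0.106, 0.05], [0.104, 0.047]]
209 [[0.139, 0.069], [0.137, 0.067], [0.134, 0.072], [0.132, 0.065], [0.134, 0.044], [0.13, 0.049], [0.127, 0.054], [0.126, 0.046], [0.121, 0.053], [0.119, 0.05], [0.117, 0.049], [0.113, 0.053], [0.111, 0.049], [0.108, 0.054], [0.106, 0.049], [0.103, 0.049]]
213 [[0.139, 0.069], [0.137, 0.064], [0.134, 0.068], [0.132, 0.064], [0.135, 0.039], [0.133, 0.031], [0.13, 0.035], [0.128, 0.033], [0.124, 0.038], [0.122, 0.037], [0.118, 0.039], [0.115, 0.044], [0.11, 0.054], [0.108, 0.05], [0.105, 0.051], [0.102, 0.053]]
```

View pics/top11q.png

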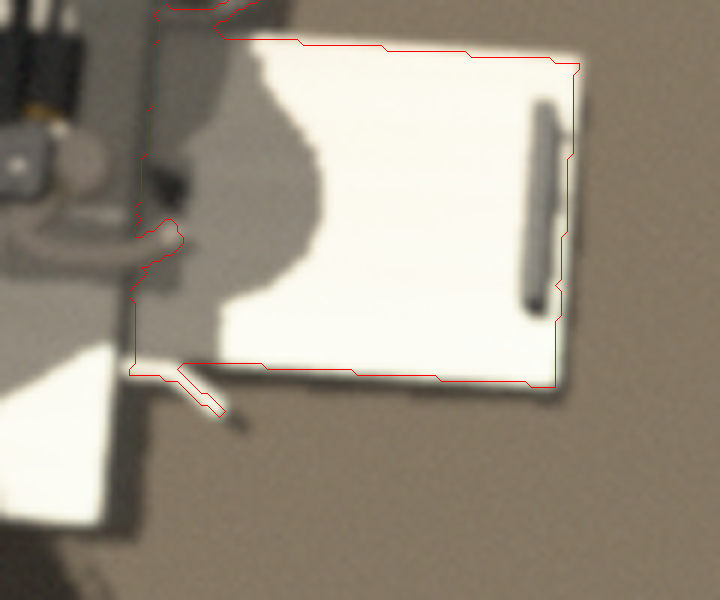

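Request:
{"fn": "servo_tool", "kwargs": {
  "grip": [-0.2, -0.2, -0.2, -0.2, -0.2, -0.2, -0.2],
  "translation": [
    [-0.01, 0.005, 0],
    [-0.03, 0.013, 0],
    [-0.055, 0.022, 0],
    [-0.075, 0.031, 0],
    [-0.0845, 0.035, 0],
    [-0.0845, 0.035, 0],
    [-0.0845, 0.035, 0]
  ],
  "turn": [0, 0, 0, 0, 0, 0, 0]
}}

```text
time_s: 16.07
tcp_pos: [0.5898, 0.2291, 0.1636]
eef_rot: [-180.0, 0.0, -94.9]
contact_force: [-0.5, -0.9, 1.0]
gripper_width: 0.0525
```

Request:
{"fn": "servo_tool", "kwargs": {
  "grip": [-0.2, -0.2, -0.2, -0.2, -0.2, -0.2, -0.2, -0.2],
  "translation": [
    [0, 0, 0.01],
    [0, 0, 0.025],
    [0, 0, 0.045],
    [0, 0, 0.065],
    [0, 0, 0.082],
    [0, 0, 0.094],
    [0, 0, 0.096],
    [0, 0, 0.096]
  ],
  "turn": [0, 0, 0, 0, 0, 0, 0, 0]
}}

```text
time_s: 16.73
tcp_pos: [0.59, 0.2274, 0.0666]
eef_rot: [179.9, -0.1, -95.1]
contact_force: [0.5, -0.6, 0.1]
gripper_width: 0.0527
```

Request:
{"fn": "servo_tool", "kwargs": {
  "grip": [0.3, 0.8, 1, 1, 1, 1, 1, 1, 1, 1],
  "translation": [
    [0, 0, 0],
    [0, 0, 0],
    [0, 0, 0],
    [0, 0, 0],
    [0, 0, 0],
    [0, 0, 0],
    [0, 0, 0],
    [0, 0, 0],
    [0, 0, 0],
    [0, 0, 0]
  ],
  "turn": [0, 0, 0, 0, 0, 0, 0, 0, 0, 0],
  "newtons": 35
}}

```text
time_s: 17.57
tcp_pos: [0.5903, 0.2285, 0.0678]
eef_rot: [-180.0, 0.0, -95.0]
contact_force: [-1.1, 0.3, 3.5]
gripper_width: 0.0151
```

```bash
python3 - <<'E'
from h import *
im,de=capture('side'); cv2.imwrite('pics/side12c.png',cv2.resize(im[80:240,230:370],None,fx=5.2,fy=3.7,interpolation=cv2.INTER_CUBIC))
s=r.get_state();print(s['tcp_pos'],s['gripper_width'],s['contact_force'])
# knob at rep pos; pivot radius .085 along lever direction
R=.0855
for k in range(0,95,6):
    # tool frame with x toward pivot, closing = +y
    a=np.radians(k); print(k,(R*(1-np.cos(a))).round(4),(R*np.sin(a)).round(4),round(-a,3))
E
```

```text
[0.59034169 0.22846736 0.06783276] 0.015266707882177804 [-1.11264931  0.6917753   3.72513049]
0 0.0 0.0 -0.0
6 0.0005 0.0089 -0.105
12 0.0019 0.0178 -0.209
18 0.0042 0.0264 -0.314
24 0.0074 0.0348 -0.419
30 0.0115 0.0427 -0.524
36 0.0163 0.0503 -0.628
42 0.022 0.0572 -0.733
48 0.0283 0.0635 -0.838
54 0.0352 0.0692 -0.942
60 0.0427 0.074 -1.047
66 0.0507 0.0781 -1.152
72 0.0591 0.0813 -1.257
78 0.0677 0.0836 -1.361
84 0.0766 0.085 -1.466
90 0.0855 0.0855 -1.571
```

View pics/side12c.png

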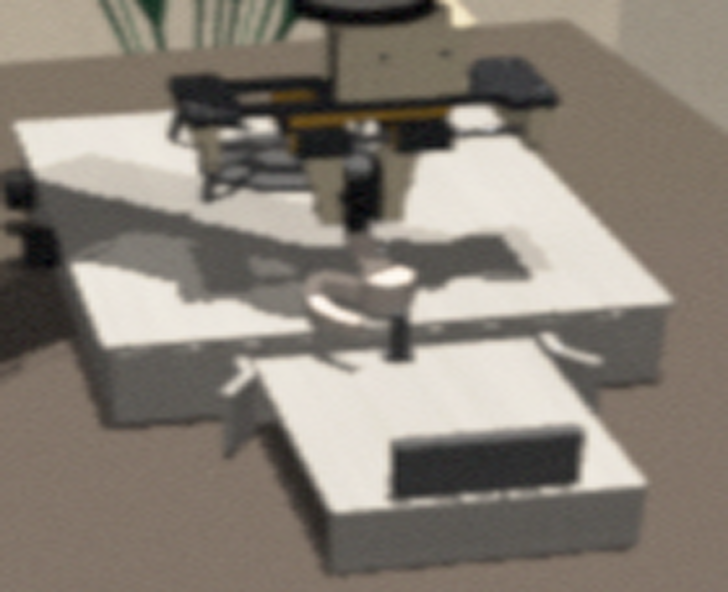

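```bash
python3 - <<'E'
import numpy as np
R=.085;e=np.radians(1.3)
for k in range(4,97,4):
    a=np.radians(k); print(k,(R*(np.cos(e)-np.cos(a-e))).round(4),(R*(np.sin(e)+np.sin(a-e))).round(4),round(-a,3))
E
```

```text
4 0.0001 0.0059 -0.07
8 0.0006 0.0118 -0.14
12 0.0015 0.0177 -0.209
16 0.0028 0.0235 -0.279
20 0.0045 0.0292 -0.349
24 0.0066 0.0347 -0.419
28 0.009 0.0401 -0.489
32 0.0119 0.0453 -0.559
36 0.0151 0.0503 -0.628
40 0.0186 0.0551 -0.698
44 0.0225 0.0596 -0.768
48 0.0267 0.0638 -0.838
52 0.0311 0.0677 -0.908
56 0.0359 0.0713 -0.977
60 0.0408 0.0746 -1.047
64 0.046 0.0775 -1.117
68 0.0514 0.08 -1.187
72 0.0569 0.0822 -1.257
76 0.0625 0.0839 -1.326
80 0.0683 0.0853 -1.396
84 0.0742 0.0862 -1.466
88 0.0801 0.0868 -1.536
92 0.086 0.0869 -1.606
96 0.0919 0.0866 -1.676
```

Request:
{"fn": "servo_tool", "kwargs": {
  "grip": [1, 1, 1, 1, 1, 1, 1, 1, 1, 1],
  "translation": [
    [0.0001, 0.0059, 0],
    [0.0006, 0.0118, 0],
    [0.0015, 0.0177, 0],
    [0.0028, 0.0235, 0],
    [0.0045, 0.0292, 0],
    [0.0066, 0.0347, 0],
    [0.009, 0.0401, 0],
    [0.0119, 0.0453, 0],
    [0.0151, 0.0503, 0],
    [0.0186, 0.0551, 0]
  ],
  "turn": [-0.07, -0.14, -0.21, -0.28, -0.35, -0.42, -0.49, -0.56, -0.63, -0.7]
}}

```text
time_s: 18.45
tcp_pos: [0.5347, 0.214, 0.0679]
eef_rot: [-179.9, -0.1, -54.7]
contact_force: [8.1, -5.2, -0.8]
gripper_width: 0.0154
```

Request:
{"fn": "servo_tool", "kwargs": {
  "grip": [1, 1, 1, 1, 1, 1, 1, 1, 1, 1],
  "translation": [
    [0.0001, 0.0059, 0],
    [0.0006, 0.0118, 0],
    [0.0015, 0.0177, 0],
    [0.0028, 0.0235, 0],
    [0.0045, 0.0292, 0],
    [0.0066, 0.0347, 0],
    [0.009, 0.0401, 0],
    [0.0119, 0.0453, 0],
    [0.0151, 0.0503, 0],
    [0.0186, 0.0551, 0]
  ],
  "turn": [-0.07, -0.14, -0.21, -0.28, -0.35, -0.42, -0.49, -0.56, -0.63, -0.7]
}}

```text
time_s: 19.28
tcp_pos: [0.503, 0.1687, 0.068]
eef_rot: [-179.8, -0.3, -14.6]
contact_force: [16.7, 0.6, -12.0]
gripper_width: 0.0151
```

Request:
{"fn": "servo_tool", "kwargs": {
  "grip": [1, 1, 1, 1, 1, 1],
  "translation": [
    [0.002, 0.004, 0],
    [0.003, 0.008, 0],
    [0.0035, 0.012, 0],
    [0.0045, 0.016, 0],
    [0.005, 0.0192, 0],
    [0.005, 0.0192, 0]
  ],
  "turn": [-0.05, -0.1, -0.15, -0.19, -0.23, -0.23]
}}

```text
time_s: 19.78
tcp_pos: [0.5004, 0.1517, 0.0679]
eef_rot: [-179.6, -0.2, -1.5]
contact_force: [-4.4, 16.6, -1.1]
gripper_width: 0.0153
```

```bash
python3 - <<'E'
from h import *
for n in ('side','top'):
    im,de=capture(n); cv2.imwrite(f'pics/{n}13.png',im); np.save(f'pics/{n}13.npy',de)
im=cv2.imread('pics/side13.png');cv2.imwrite('pics/side13c.png',cv2.resize(im[80:240,230:370],None,fx=5.2,fy=3.7,interpolation=cv2.INTER_CUBIC))
im=cv2.imread('pics/top13.png');cv2.imwrite('pics/top13c.png',cv2.resize(im[95:245,130:330],None,fx=4,fy=4,interpolation=cv2.INTER_CUBIC))
s=r.get_state();print(s['tcp_pos'],s['eef_rot'],s['gripper_width'],s['contact_force'])
E
```

```text
[0.50034656 0.15163286 0.06792625] [-1.79668212e+02 -1.57779437e-01 -1.65547221e+00] 0.01510080012197063 [-4.40156504 15.71831236 -0.45454507]
```

View pics/side13c.png

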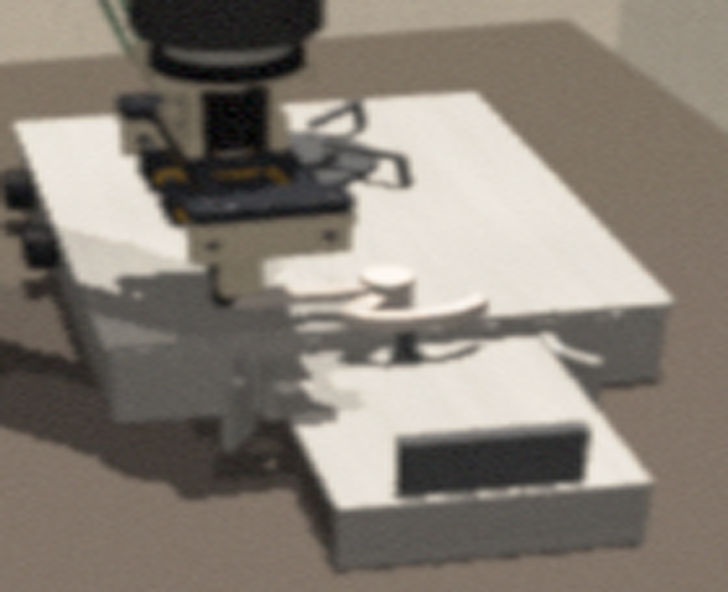

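View pics/top13c.png

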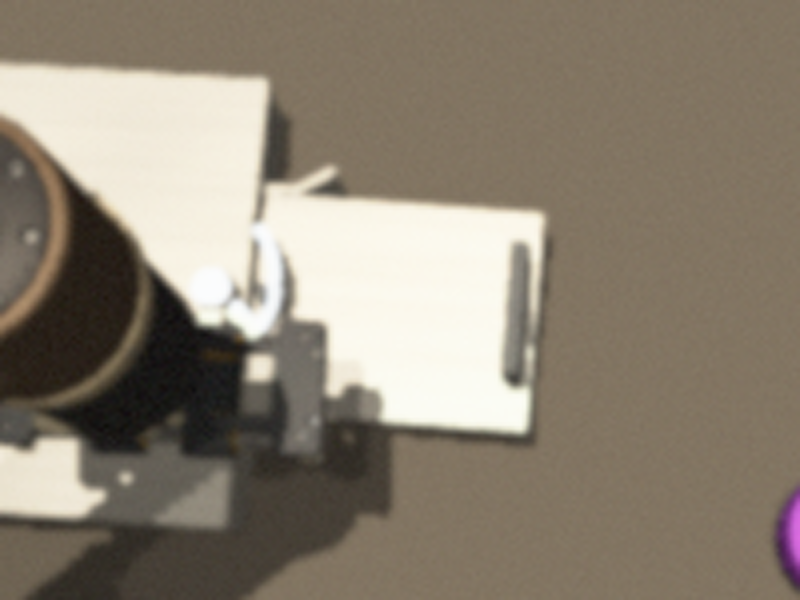

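Request:
{"fn": "servo_tool", "kwargs": {
  "grip": [1, 1, 1, 1, 1],
  "translation": [
    [0, 0.0015, 0],
    [0, 0.003, 0],
    [0, 0.004, 0],
    [0, 0.004, 0],
    [0, 0.004, 0]
  ],
  "turn": [0, 0, 0, 0, 0]
}}

```text
time_s: 20.3
tcp_pos: [0.5006, 0.1514, 0.068]
eef_rot: [-179.4, -0.2, -1.6]
contact_force: [-10.0, 32.4, -1.6]
gripper_width: 0.0152
```

Request:
{"fn": "servo_tool", "kwargs": {
  "grip": [1, 1, -0.1, -0.1, -0.1, -0.1, -0.1, -0.1, -0.1, -0.1],
  "translation": [
    [0, -0.003, 0],
    [0, -0.006, 0],
    [0, -0.007, 0],
    [0, -0.007, 0],
    [0, -0.007, 0],
    [0, -0.007, 0],
    [0, -0.007, -0.015],
    [0, -0.007, -0.04],
    [0, -0.007, -0.07],
    [0, -0.007, -0.1]
  ],
  "turn": [0, 0, 0, 0, 0, 0, 0, 0, 0, 0]
}}

```text
time_s: 21.13
tcp_pos: [0.4987, 0.15, 0.1683]
eef_rot: [179.9, 0.1, -1.7]
contact_force: [0.3, 1.3, -0.1]
gripper_width: 0.048
```

```bash
python3 - <<'E'
from meas import *
s=r.get_state();print(s['tcp_pos'],s['eef_rot'],s['gripper_width'],s['contact_force'])
im=cv2.imread('pics/top0.png'); de=np.load('pics/top0.npy'); P=depthpts('top',de)
# tiffin knob + lid
v=im.max(2)
print(im[165:190:3,368:390:3].max(2))
hsv=cv2.cvtColor(im,cv2.COLOR_BGR2HSV)
m=(P[...,2]>.03)&(abs(P[...,1]+.365)<.08)&(abs(P[...,0]-.565)<.08)&(im.max(2)>120)&(hsv[...,1]<90)
q=quad(m); (c,R)=cv2.minEnclosingCircle(q); print('top lid circ',c,R,plane('top',[c],.064)); 
m=(P[...,2]>.08)&(abs(P[...,1]+.365)<.06)&(abs(P[...,0]-.565)<.06)&(im.max(2)<110); ys,xs=np.nonzero(m); print('knob px',xs.mean(),ys.mean(),m.sum(),plane('top',[[xs.mean(),ys.mean()]],.094))
im=cv2.imread('pics/side0.png'); de=np.load('pics/side0.npy'); P=depthpts('side',de)
m=(im.max(2)<70)&(P[...,2]>.06)&(abs(P[...,1]+.365)<.06)&(abs(P[...,0]-.565)<.06); ys,xs=np.nonzero(m); print('side knob',xs.min(),xs.max(),ys.min(),ys.max(),P[m].mean(0)); print(plane('side',[[xs.mean(),ys.mean()]],.080))
print(pix('side',[.571,-.366,.096]))
E
```

```text
[0.49868429 0.15001144 0.16826717] [ 1.79933696e+02  8.25459242e-02 -1.68501496e+00] 0.048015122391688266 [ 0.33729145  1.34301043 -0.11192373]
[[229 231 230 234 229 229 218 136]
 [232 230 232 199 153 216 229 203]
 [231 232 187  72  52 133 230 228]
 [232 231 110  46  58 162 231 233]
 [232 230 192  71 144 229 232 231]
 [232 233 235 219 227 232 233 225]
 [231 234 234 233 231 234 231 172]
 [161 224 233 232 230 227 177 121]
 [ 92 123 153 169 156 120 108 121]]
top lid circ (375.8229064941406, 174.81466674804688) 16.064720153808594 [[ 0.5721129  -0.36493477  0.064     ]]
knob px 378.7647058823529 172.52941176470588 51 [[ 0.57165278 -0.36514455  0.094     ]]
side knob 376 387 284 302 [ 0.57089655 -0.37140911  0.08544551]
[[ 0.57380016 -0.3665998   0.08      ]]
[[381.25436041 286.97721201]]
```

Request:
{"fn": "servo_tool", "kwargs": {
  "grip": [-0.1, -0.1, -0.1, -0.1, -0.1, -0.1, -0.1, -0.1, -0.1, -0.1],
  "translation": [
    [0.002, 0.015, 0],
    [0.006, 0.04, 0],
    [0.012, 0.07, 0],
    [0.017, 0.1, 0],
    [0.022, 0.13, 0],
    [0.027, 0.16, 0],
    [0.033, 0.19, 0],
    [0.038, 0.22, 0],
    [0.043, 0.25, 0],
    [0.048, 0.28, 0]
  ],
  "turn": [0, 0, 0, 0, 0, 0, 0, 0, 0, 0]
}}

```text
time_s: 21.97
tcp_pos: [0.5388, -0.1323, 0.1675]
eef_rot: [-180.0, 0.0, -1.7]
contact_force: [1.1, 0.7, -0.7]
gripper_width: 0.0482
```

Request:
{"fn": "servo_tool", "kwargs": {
  "grip": [-0.1, -0.1, -0.1, -0.1, -0.1, -0.1, -0.1, -0.1, -0.1, -0.1],
  "translation": [
    [0.005, 0.03, 0],
    [0.011, 0.06, 0],
    [0.016, 0.09, 0],
    [0.022, 0.12, 0],
    [0.028, 0.15, 0],
    [0.033, 0.18, 0],
    [0.038, 0.21, 0],
    [0.041, 0.228, 0],
    [0.041, 0.232, 0],
    [0.041, 0.232, 0]
  ],
  "turn": [0, 0, 0, 0, 0, 0, 0, 0, 0, 0]
}}

```text
time_s: 22.8
tcp_pos: [0.5725, -0.3649, 0.1666]
eef_rot: [-180.0, 0.1, -1.8]
contact_force: [-0.1, 0.0, 0.4]
gripper_width: 0.0481
```

```bash
python3 - <<'E'
from meas import *
for n in ('side','top'):
    im,de=capture(n); cv2.imwrite(f'pics/{n}14.png',im); np.save(f'pics/{n}14.npy',de)
im=cv2.imread('pics/side14.png');cv2.imwrite('pics/side14c.png',cv2.resize(im[130:350,240:440],None,fx=3.6,fy=2.7,interpolation=cv2.INTER_CUBIC))
im=cv2.imread('pics/top14.png');cv2.imwrite('pics/top14c.png',cv2.resize(im[95:245,130:330],None,fx=4,fy=4,interpolation=cv2.INTER_CUBIC))
print(rel(.572,-.3652,.031,-1.7),r.get_state()['tcp_pos'])
E
```

```text
[-0.0009  0.0021  0.1362  0.0002] [ 0.57293714 -0.36313223  0.16722279]
```

View pics/side14c.png

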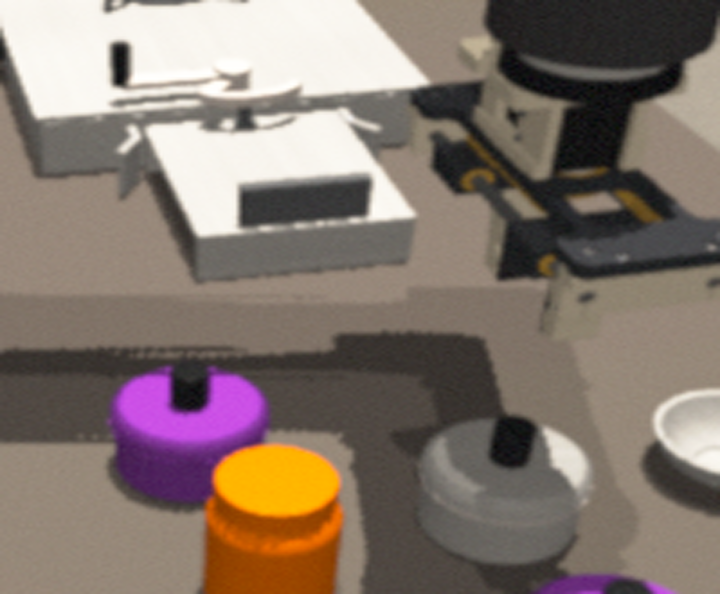

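View pics/top14c.png

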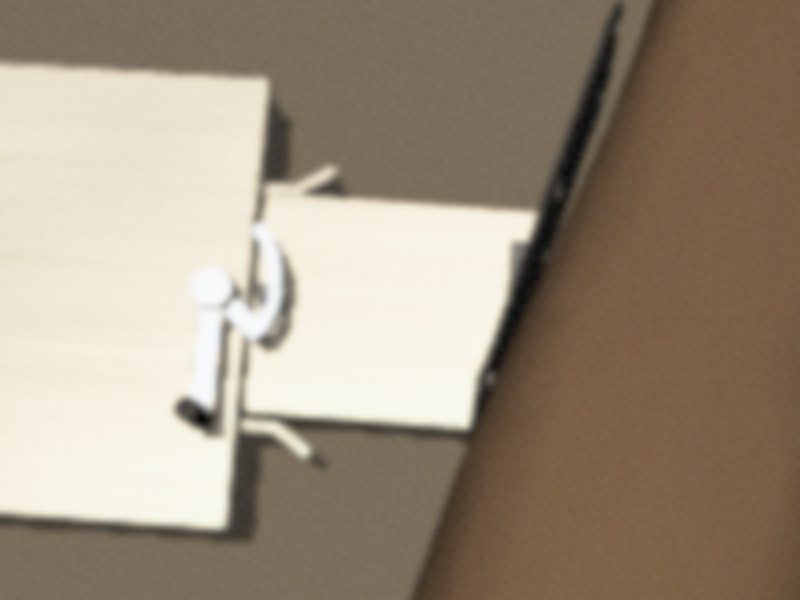

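```bash
python3 - <<'E'
from meas import *
im=cv2.imread('pics/top14.png'); de=np.load('pics/top14.npy'); P=depthpts('top',de)
mm=(P[...,2]>.125)&(P[...,2]<.145)&(P[...,1]>.1)&(P[...,1]<.25)&(P[...,0]>.44)&(P[...,0]<.53); k=P[mm].mean(0); print('knob',k,mm.sum())
v=k[:2]-np.array([.581,.144]); print('angle deg',176.5-np.degrees(np.arctan2(v[1],v[0])),np.linalg.norm(v))
for row in (190,193,196): print(P[row,184:200,1:].round(3).tolist()); print(im[row,184:200].max(1).tolist())
m=((P[...,2]>.04)&(P[...,2]<.058)&(im.max(2)>150)&(P[...,1]<.10)&(P[...,1]>-.1)&(P[...,0]>.45)&(P[...,0]<.7)).astype(np.uint8)
q=quad(m); S=plane('top',q,.05)[:,:2]
for sel,nm in ((S[(q[:,1]>195)&(q[:,0]>200)&(q[:,0]<244)],'near side'),(S[(q[:,1]<150)&(q[:,0]>205)&(q[:,0]<255)],'far side')):
    d,p=linefit(sel); print(nm,np.degrees(np.arctan2(d[1],d[0])),p,len(sel))
m=(P[...,2]>.058)&(P[...,2]<.08)&(im.max(2)>150)&(P[...,1]>.05)&(P[...,0]>.35)
X=plane('top',quad(m),.07)[:,:2]
s=X[(X[:,1]<.14)&(((X[:,0]>.44)&(X[:,0]<.5))|((X[:,0]>.62)&(X[:,0]<.72)))]; d,p=linefit(s); print('stove face',np.degrees(np.arctan2(d[1],d[0])),p,len(s))
E
```

```text
knob [0.49622659 0.14857968 0.13350406] 37
angle deg -0.40773942801541807 0.08489702478318589
[[0.141, 0.092], [0.143, 0.07], [0.14, 0.069], [0.138, 0.069], [0.135, 0.071], [0.133, 0.068], [0.13, 0.067], [0.131, 0.05], [0.128, 0.05], [0.125, 0.051], [0.123, 0.049], [0.121, 0.048], [0.117, 0.051], [0.115, 0.046], [0.113, 0.047], [0.109, 0.051]]
[158, 149, 205, 235, 238, 211, 172, 206, 239, 247, 248, 248, 248, 248, 248, 248]
[[0.141, 0.087], [0.142, 0.072], [0.139, 0.071], [0.138, 0.066], [0.134, 0.071], [0.133, 0.067], [0.131, 0.059], [0.13, 0.052], [0.128, 0.049], [0.125, 0.05], [0.123, 0.05], [0.121, 0.045], [0.117, 0.049], [0.114, 0.05], [0.112, 0.049], [0.109, 0.051]]
[158, 155, 215, 238, 232, 193, 165, 213, 242, 248, 248, 248, 248, 248, 248, 248]
[[0.145, 0.068], [0.142, 0.068], [0.139, 0.071], [0.136, 0.072], [0.134, 0.07], [0.132, 0.069], [0.133, 0.049], [0.13, 0.049], [0.127, 0.053], [0.125, 0.052], [0.123, 0.049], [0.12, 0.05], [0.117, 0.051], [0.115, 0.048], [0.112, 0.05], [0.109, 0.05]]
[141, 157, 214, 234, 219, 161, 148, 202, 236, 244, 245, 245, 246, 246, 245, 246]
near side 85.60949 [0.50202763 0.03329447] 43
far side 84.684494 [0.6502883  0.01528975] 65
stove face -3.4538198 [0.610321   0.12641564] 59
```

```bash
python3 - <<'E'
from meas import *
im=cv2.imread('pics/side14.png'); de=np.load('pics/side14.npy'); P=depthpts('side',de)
m=(abs(P[...,0]-.572)<.07)&(abs(P[...,1]+.365)<.1)&(P[...,2]>.12)&(P[...,2]<.4)
ys,xs=np.nonzero(m)
for u in range(370,440,3):
    s=ys[xs==u]
    if len(s): v=s.max(); print(u,v,P[v,u].round(3))
E
```

```text
370 201 [ 0.543 -0.335  0.271]
373 201 [ 0.541 -0.349  0.281]
376 229 [ 0.562 -0.333  0.207]
379 233 [ 0.566 -0.339  0.202]
382 232 [ 0.57  -0.341  0.205]
385 232 [ 0.577 -0.339  0.203]
388 232 [ 0.535 -0.421  0.273]
391 252 [ 0.561 -0.395  0.206]
394 255 [ 0.563 -0.403  0.206]
397 255 [ 0.568 -0.404  0.206]
400 254 [ 0.573 -0.404  0.207]
403 254 [ 0.578 -0.404  0.206]
406 250 [ 0.583 -0.403  0.213]
409 245 [ 0.555 -0.451  0.268]
412 244 [ 0.559 -0.451  0.269]
415 244 [ 0.563 -0.453  0.27 ]
418 243 [ 0.568 -0.453  0.27 ]
421 243 [ 0.573 -0.453  0.269]
424 242 [ 0.577 -0.454  0.271]
427 242 [ 0.583 -0.453  0.268]
430 241 [ 0.588 -0.452  0.269]
433 241 [ 0.593 -0.453  0.268]
436 240 [ 0.597 -0.453  0.27 ]
439 240 [ 0.603 -0.452  0.268]
```

Request:
{"fn": "servo_tool", "kwargs": {
  "grip": [-0.1, -0.1, -0.1, -0.1, -0.1, -0.1, -0.1, -0.1, -0.1],
  "translation": [
    [-0.0009, 0.002, 0.01],
    [-0.0009, 0.002, 0.03],
    [-0.0009, 0.002, 0.055],
    [-0.0009, 0.002, 0.08],
    [-0.0009, 0.002, 0.1],
    [-0.0009, 0.002, 0.115],
    [-0.0009, 0.002, 0.128],
    [-0.0009, 0.002, 0.133],
    [-0.0009, 0.002, 0.133]
  ],
  "turn": [0, 0, 0, 0, 0, 0, 0, 0, 0]
}}

```text
time_s: 23.65
tcp_pos: [0.5716, -0.3641, 0.033]
eef_rot: [-179.9, 0.1, -1.6]
contact_force: [-0.1, 0.6, 0.4]
gripper_width: 0.0485
```

```bash
python3 - <<'E'
from h import *
im,de=capture('side'); cv2.imwrite('pics/side15c.png',cv2.resize(im[210:350,310:450],None,fx=4.2,fy=4.2,interpolation=cv2.INTER_CUBIC))
s=r.get_state();print(s['tcp_pos'],s['gripper_width'],s['contact_force'])
E
```

```text
[ 0.57236754 -0.36462416  0.03422472] 0.048420275887516184 [ 0.02569168 -0.84647468  0.35881546]
```

View pics/side15c.png

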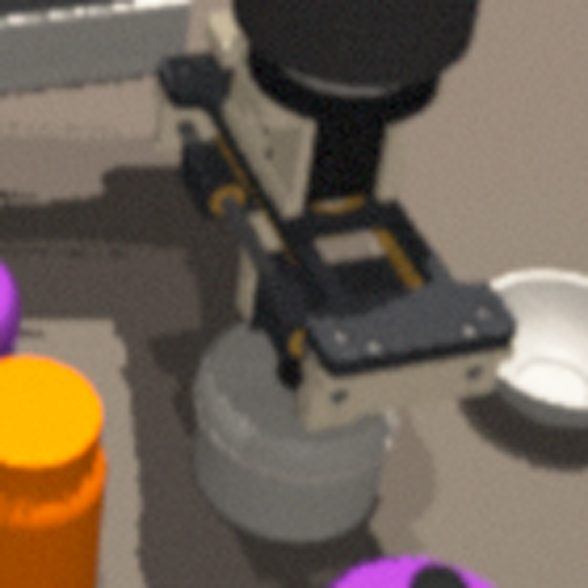

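Request:
{"fn": "servo_tool", "kwargs": {
  "grip": [0.2, 0.5, 0.8, 1, 1, 1, 1, 1, 1, 1],
  "translation": [
    [0, 0, 0],
    [0, 0, 0],
    [0, 0, 0],
    [0, 0, 0],
    [0, 0, 0],
    [0, 0, 0],
    [0, 0, 0],
    [0, 0, 0],
    [0, 0, 0],
    [0, 0, 0]
  ],
  "turn": [0, 0, 0, 0, 0, 0, 0, 0, 0, 0],
  "newtons": 35
}}

```text
time_s: 24.53
tcp_pos: [0.573, -0.3658, 0.0351]
eef_rot: [180.0, -0.0, -1.6]
contact_force: [0.3, -2.3, 4.5]
gripper_width: 0.0214
```

Request:
{"fn": "servo_tool", "kwargs": {
  "grip": [1, 1, 1, 1, 1, 1, 1, 1, 1, 1],
  "translation": [
    [0, 0, -0.001],
    [0, 0, -0.003],
    [0, 0, -0.008],
    [0, 0, -0.016],
    [0, 0, -0.03],
    [0, 0, -0.046],
    [0, 0, -0.064],
    [0, 0, -0.082],
    [0, 0, -0.1],
    [0, 0, -0.115]
  ],
  "turn": [0, 0, 0, 0, 0, 0, 0, 0, 0, 0]
}}

```text
time_s: 25.37
tcp_pos: [0.5726, -0.3652, 0.1514]
eef_rot: [180.0, -0.0, -1.6]
contact_force: [0.7, -0.7, -4.1]
gripper_width: 0.0214
```

Request:
{"fn": "servo_tool", "kwargs": {
  "grip": [1, 1, 1, 1, 1, 1, 1, 1, 1, 1],
  "translation": [
    [0, -0.004, 0],
    [0, -0.012, 0],
    [-0.001, -0.024, 0],
    [-0.001, -0.04, 0],
    [-0.001, -0.06, 0],
    [-0.002, -0.082, 0],
    [-0.002, -0.105, 0],
    [-0.003, -0.128, 0],
    [-0.003, -0.151, 0],
    [-0.004, -0.174, 0]
  ],
  "turn": [0, 0, 0, 0, 0, 0, 0, 0, 0, 0]
}}

```text
time_s: 26.2
tcp_pos: [0.5726, -0.1887, 0.1484]
eef_rot: [-180.0, 0.1, -1.6]
contact_force: [0.7, 0.4, -4.0]
gripper_width: 0.0213
```

Request:
{"fn": "servo_tool", "kwargs": {
  "grip": [1, 1, 1, 1, 1, 1, 1, 1, 1, 1],
  "translation": [
    [0, -0.023, 0],
    [-0.001, -0.046, 0],
    [-0.001, -0.069, 0],
    [-0.002, -0.092, 0],
    [-0.002, -0.115, 0],
    [-0.003, -0.138, 0],
    [-0.003, -0.161, 0],
    [-0.004, -0.184, 0],
    [-0.004, -0.2, 0],
    [-0.0045, -0.21, 0]
  ],
  "turn": [0, 0, 0, 0, 0, 0, 0, 0, 0, 0]
}}

```text
time_s: 27.03
tcp_pos: [0.5739, 0.0214, 0.1487]
eef_rot: [180.0, 0.1, -1.5]
contact_force: [0.4, -1.0, -4.0]
gripper_width: 0.0213
```

Request:
{"fn": "servo_tool", "kwargs": {
  "grip": [1, 1, 1, 1],
  "translation": [
    [0, -0.006, 0],
    [0, -0.0085, 0],
    [0, -0.0085, 0],
    [0, -0.0085, 0]
  ],
  "turn": [0, 0, 0, 0]
}}

```text
time_s: 27.37
tcp_pos: [0.5751, 0.0267, 0.1494]
eef_rot: [180.0, 0.0, -1.7]
contact_force: [-0.4, 0.2, -4.0]
gripper_width: 0.021
```

```bash
python3 - <<'E'
from meas import *
s=r.get_state();print(s['tcp_pos'],s['gripper_width'],s['contact_force'])
for n in ('side','top'):
    im,de=capture(n); cv2.imwrite(f'pics/{n}16.png',im); np.save(f'pics/{n}16.npy',de)
im=cv2.imread('pics/side16.png');cv2.imwrite('pics/side16c.png',cv2.resize(im[60:260,230:400],None,fx=4,fy=3,interpolation=cv2.INTER_CUBIC))
im=cv2.imread('pics/top16.png');cv2.imwrite('pics/top16c.png',cv2.resize(im[95:245,130:330],None,fx=4,fy=4,interpolation=cv2.INTER_CUBIC))
E
```

```text
[0.57511403 0.02671905 0.14939333] 0.021008906210433956 [-0.37650751  0.20054965 -4.0050601 ]
```

View pics/side16c.png

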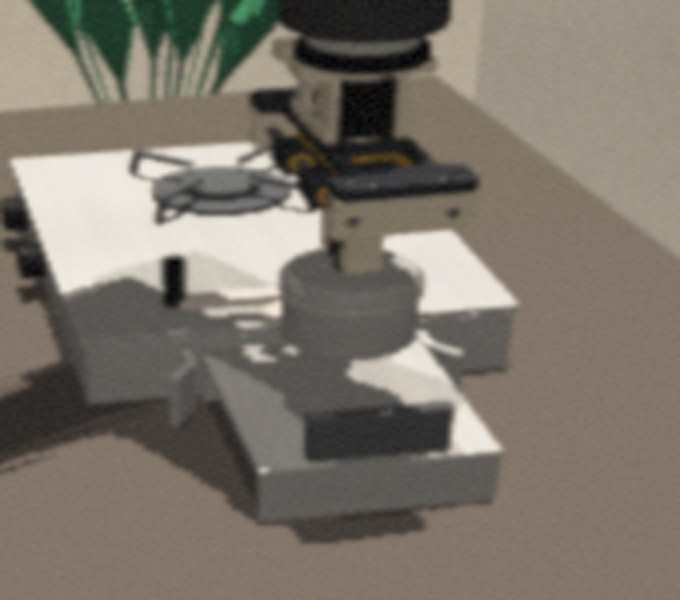

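View pics/top16c.png

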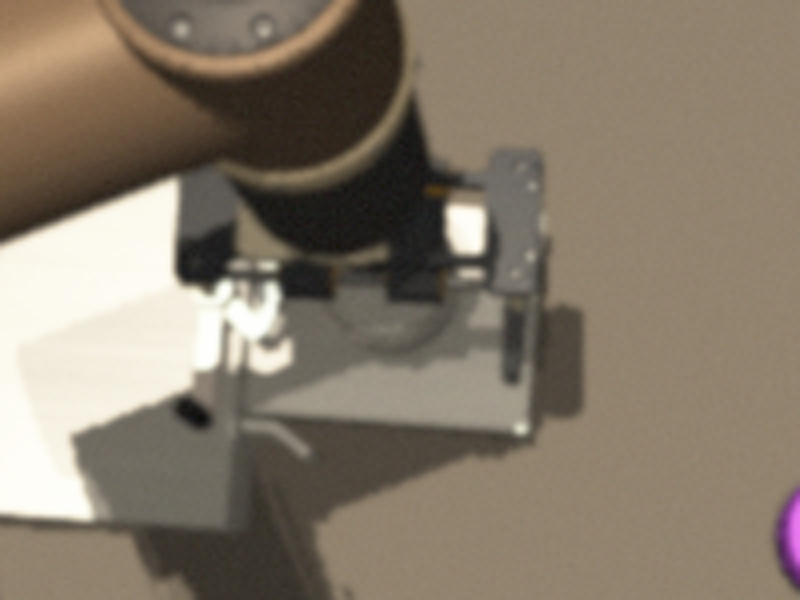

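Request:
{"fn": "servo_tool", "kwargs": {
  "grip": [1, 1, 1, 1, 1, 1, 1, 1, 1, 1],
  "translation": [
    [0, -0.001, 0.004],
    [0, -0.001, 0.012],
    [0, -0.001, 0.022],
    [0, -0.001, 0.032],
    [0, -0.001, 0.042],
    [0, -0.001, 0.05],
    [0, -0.001, 0.056],
    [0, -0.001, 0.06],
    [0, -0.001, 0.061],
    [0, -0.001, 0.061]
  ],
  "turn": [0, 0, 0, 0, 0, 0, 0, 0, 0, 0]
}}

```text
time_s: 28.3
tcp_pos: [0.5754, 0.0282, 0.0884]
eef_rot: [180.0, 0.0, -1.6]
contact_force: [0.6, -0.1, -4.2]
gripper_width: 0.021
```

Request:
{"fn": "servo_tool", "kwargs": {
  "grip": [1, 1, 1, 1, 1],
  "translation": [
    [0, 0, 0.0005],
    [0, 0, 0.001],
    [0, 0, 0.0015],
    [0, 0, 0.002],
    [0, 0, 0.002]
  ],
  "turn": [0, 0, 0, 0, 0]
}}

```text
time_s: 28.72
tcp_pos: [0.5754, 0.0282, 0.0867]
eef_rot: [-180.0, -0.0, -1.6]
contact_force: [1.1, -0.9, -4.4]
gripper_width: 0.021
```

Request:
{"fn": "servo_tool", "kwargs": {
  "grip": [1, 1, 1, 1, 1],
  "translation": [
    [0, 0, 0.0005],
    [0, 0, 0.001],
    [0, 0, 0.0015],
    [0, 0, 0.002],
    [0, 0, 0.002]
  ],
  "turn": [0, 0, 0, 0, 0]
}}

```text
time_s: 29.13
tcp_pos: [0.5756, 0.028, 0.0851]
eef_rot: [180.0, -0.0, -1.6]
contact_force: [-1.4, -2.1, 2.2]
gripper_width: 0.0211
```

Request:
{"fn": "servo_tool", "kwargs": {
  "grip": [0.6, 0.4, 0.2, 0, 0, 0, 0, 0, 0, 0],
  "translation": [
    [0, 0, 0],
    [0, 0, 0],
    [0, 0, 0],
    [0, 0, 0],
    [0, 0, 0],
    [0, 0, 0],
    [0, 0, -0.01],
    [0, 0, -0.03],
    [0, 0, -0.055],
    [0, 0, -0.085]
  ],
  "turn": [0, 0, 0, 0, 0, 0, 0, 0, 0, 0]
}}

```text
time_s: 29.97
tcp_pos: [0.5746, 0.028, 0.1701]
eef_rot: [180.0, 0.1, -1.7]
contact_force: [1.5, 0.8, -0.9]
gripper_width: 0.0439
```

Request:
{"fn": "servo_tool", "kwargs": {
  "grip": [0, 0, 0, 0, 0, 0, 0, 0, 0, 0],
  "translation": [
    [0, 0, -0.02],
    [0.005, 0.015, -0.03],
    [0.01, 0.04, -0.03],
    [0.015, 0.075, -0.03],
    [0.015, 0.11, -0.03],
    [0.015, 0.145, -0.03],
    [0.015, 0.18, -0.03],
    [0.015, 0.215, -0.03],
    [0.015, 0.25, -0.03],
    [0.015, 0.285, -0.03]
  ],
  "turn": [0, 0, 0, 0, 0, 0, 0, 0, 0, 0]
}}

```text
time_s: 30.8
tcp_pos: [0.582, -0.2589, 0.2006]
eef_rot: [180.0, -0.1, -1.6]
contact_force: [1.4, 0.4, 0.1]
gripper_width: 0.0439
```

Request:
{"fn": "servo_tool", "kwargs": {
  "grip": [0, 0, 0, 0, 0, 0, 0, 0],
  "translation": [
    [0, 0.03, 0],
    [0, 0.06, 0],
    [0, 0.09, 0],
    [0, 0.11, 0],
    [0, 0.12, 0],
    [0, 0.12, 0],
    [0, 0.12, 0],
    [0, 0.12, 0]
  ],
  "turn": [0, 0, 0, 0, 0, 0, 0, 0]
}}

```text
time_s: 31.47
tcp_pos: [0.5789, -0.3763, 0.1999]
eef_rot: [-180.0, -0.0, -1.6]
contact_force: [-0.2, 0.5, 0.2]
gripper_width: 0.0441
```

```bash
python3 - <<'E'
from meas import *
s=r.get_state();print(s['time_s'],s['tcp_pos'],s['gripper_width'],s['contact_force'])
for n in ('side','top'):
    im,de=capture(n); cv2.imwrite(f'pics/{n}17.png',im); np.save(f'pics/{n}17.npy',de)
im=cv2.imread('pics/side17.png');cv2.imwrite('pics/side17c.png',cv2.resize(im[60:260,230:400],None,fx=4,fy=3,interpolation=cv2.INTER_CUBIC))
im=cv2.imread('pics/top17.png');cv2.imwrite('pics/top17c.png',cv2.resize(im[95:245,130:330],None,fx=4,fy=4,interpolation=cv2.INTER_CUBIC))
E
```

```text
31.4667 [ 0.57887134 -0.37625681  0.19989752] 0.04405635697380336 [-0.1733318   0.51626046  0.23260265]
```

View pics/side17c.png

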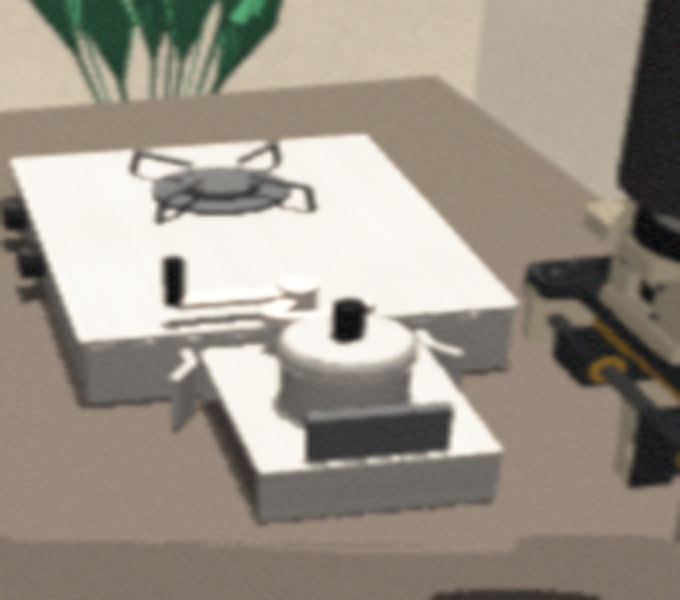

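View pics/top17c.png

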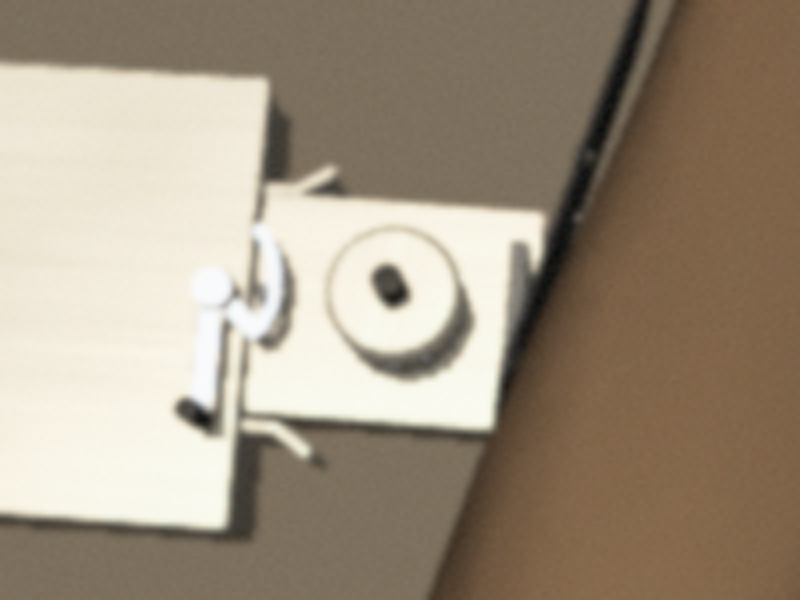

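```bash
python3 - <<'E'
from meas import *
def subedge(name,im,p0,p1,z,n=30,h=4):
    # sub-pixel max gradient across line p0-p1
    g=cv2.cvtColor(im,cv2.COLOR_BGR2GRAY).astype(np.float32); p0=np.array(p0,float);p1=np.array(p1,float)
    d=(p1-p0)/np.linalg.norm(p1-p0); nrm=np.array([-d[1],d[0]]); pts=[]
    t=np.arange(-h,h+.01,.25)
    for s in np.linspace(.05,.95,n):
        c=p0+s*(p1-p0); L=c+t[:,None]*nrm
        v=cv2.remap(g,L[:,0].astype(np.float32)[None],L[:,1].astype(np.float32)[None],cv2.INTER_LINEAR)[0]
        v=cv2.GaussianBlur(v[None],(0,0),2)[0]; gr=np.abs(np.gradient(v)); w=np.where(gr>.5*gr.max(),gr,0); w[np.abs(t-t[gr.argmax()])>1.5]=0
        pts.append(c+nrm*(w*t).sum()/w.sum())
    X=plane(name,pts,z)[:,:2]; dd,p=linefit(X); return np.degrees(np.arctan2(dd[1],dd[0])),p
T=cv2.imread('pics/top17.png'); S=cv2.imread('pics/side17.png')
c=lambda x,y:(130+x/4-.375,95+y/4-.375)
print('shelf near side',subedge('top',T,c(325,422),c(480,431),.05))
print('shelf far side',subedge('top',T,c(350,199),c(530,211),.05))
print('stove face hi x',subedge('top',T,c(266,90),c(258,175),.07))
print('stove face lo x',subedge('top',T,c(236,450),c(228,515),.07))
k=lambda x,y:(230+x/4-.375,60+y/3-.33)
print('shelf rear (side cam)',subedge('side',S,k(270,470),k(490,450),.05,h=2.5))
print('stove face (side cam)',subedge('side',S,k(90,343),k(180,335),.07,h=2.5))
print('stove face hi (side cam)',subedge('side',S,k(430,312),k(505,305),.07,h=2.5))
de=np.load('pics/top17.npy');P=depthpts('top',de)
m=(P[...,2]>.1)&(P[...,2]<.13)&(P[...,1]<.09)&(P[...,1]>-.03)&(P[...,0]>.5)&(P[...,0]<.65); print('lid',P[m].mean(0),P[m].min(0),P[m].max(0))
m=(P[...,2]>.135)&(P[...,1]<.09)&(P[...,1]>-.03)&(P[...,0]>.5)&(P[...,0]<.65)&(P[...,2]<.16); print('knob',P[m].mean(0),m.sum())
E
```

```text
shelf near side (np.float32(86.11029), array([0.50025314, 0.02313561], dtype=float32))
shelf far side (np.float32(86.0552), array([6.5169883e-01, 3.9482402e-04], dtype=float32))
stove face hi x (np.float32(-3.1140878), array([0.69485474, 0.12028202], dtype=float32))
stove face lo x (np.float32(-2.869838), array([0.46178406, 0.13411523], dtype=float32))
shelf rear (side cam) (np.float32(-4.0134954), array([ 0.56777817, -0.05664906], dtype=float32))
stove face (side cam) (np.float32(-4.5946345), array([0.46313566, 0.13218409], dtype=float32))
stove face hi (side cam) (np.float32(-3.0904598), array([0.696388  , 0.11829192], dtype=float32))
lid [0.57333775 0.02623331 0.11279395] [ 0.53197273 -0.01672003  0.10036969] [0.61803644 0.07028975 0.12910057]
knob [0.57493403 0.02699546 0.14488031] 66
```

```bash
python3 - <<'E'
from meas import *
A=cv2.imread('pics/side0.png');B=cv2.imread('pics/side17.png')
de=np.load('pics/top17.npy');P=depthpts('top',de)
mm=(P[...,2]>.125)&(P[...,2]<.145)&(P[...,1]>.1)&(P[...,1]<.25)&(P[...,0]>.44)&(P[...,0]<.53); k=P[mm].mean(0); v=k[:2]-[.581,.144]; print('latch deg',176.5-np.degrees(np.arctan2(v[1],v[0])))
print(r.get_state()['qd'].round(2)); order.close_job()
E
```

```text
latch deg -0.40114807183979906
[ 0.01 -0.   -0.08  0.04  0.04  0.06]
the job is handed in; nothing more can be done
```

I handed the job in at about 31.6 s of the 72 s allowed; no verdict comes back, so the checks below are my own.

**What I did**
- I gripped the lever knob and swung the latch open to about 92° (about 1.6 rad).
- I took the shelf by its handle, squared it up and slid it between the guides until it pressed on the bumpers.
- I turned the lever back until it hit its stop. The knob did not move further even with the resisting force at 32 N.
- I carried the tiffin box over by its knob and lowered it until I felt it touch the shelf, about 6 N. Then I released it and backed the arm clear.

**Last checks from the pictures**

| Item | Measured | Limit |
|---|---|---|
| Latch angle | about 0 (−0.4°, within measuring error) | 0.15 rad |
| Shelf gap to the stove | no gap visible from above, to about one pixel (roughly 2.6 mm) | 2.5 mm |
| Shelf squareness | about 0.5° off (0.01 rad) | 0.04 rad |
| Tiffin distance from shelf middle | 2–3 mm | 30 mm |

The tiffin's lid reads 0.113 m high, as expected for it standing upright on the shelf. I never went near the jar or the bowl, but I did not measure them again at the end.

**What disagreed**
- **Tool height:** the reported tool height read about 37 mm lower than the camera showed the fingertips. I worked to the camera heights, and the grips and the tiffin's contact fitted that.
- **Squareness:** a rougher earlier measurement gave 1–2° off square. The finer one at the end gave 0.5°.
- **Shelf rear edge:** the side camera placed it about 7 mm too close to the stove, probably by picking the wrong edge. I used the view from above for the gap.

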